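Lock the cash boxes with the C-hooks kept behind the carton

ROBOT

A 7-joint arm with a two-finger parallel gripper is mounted at the origin on the work surface. World frame = base frame: x ahead of the robot, y to its left, z up, the work surface at z = 0. Lengths are in m, angles in rad, forces in N, time in s.
With the tool pointing down it reaches from about 0.35 to 0.9 m from the base axis. Payload 7.2 kg.
Tool frame: the origin (TCP) lies midway between the tips of the shut fingers; the grasp point (between the pads) lies 19 mm behind it; z points along the fingers, x is the direction in which the jaws open and shut, and the axes are right-handed (so a half turn about z gives the same grasp; the last joint's range is limited). The gripper opens to 85 mm and grips with 20 to 120 N. Pads are 22 mm wide; open, the fingers measure 114 mm over their backs; the gripper's body (76 mm by 85 mm) begins 54 mm behind the grasp point. The pads swing forward as they close: fully open they stand 13 mm farther back than shut.
Start: joints at [1.197, 0.411, -0.013, 1.596, 0.006, 1.134, -0.082], TCP at [0.188, -0.596, 0.231] pointing down, gripper open.
Joint ranges: [-2.95, 2.95], [-0.29, 1.99], [-1.47, 1.44], [0.14, 2.54], [-1.03, 4.17], [0.13, 1.85], [-2.86, 2.86]. Speed limits (rad/s): [2.39, 2.39, 3.01, 3.01, 3.14, 3.14, 3.14].

INTERFACE

Orientations are given as a unit quaternion [x, y, z, w].
In Python, from station import bot, eyes, ticket gives the robot as it stands.
- The arm moves only by the shell command python3 -m creep 'ROWS' [OPENING]. ROWS is JSON, a list of rows, each an object with "dp": the shift along the world's x, y, z in mm, a list of three; "rot": the turn, a rotation vector about the world's x, y, z in degrees, a list of three. A call has 1 to 20 rows; each row shifts and turns the commanded pose from where the row before left it; what a row does not reach is not made up. A row lasts 1/8 s, in which the tool goes at most 62.5 mm and 10.7 degrees, less where a joint would pass 70% of its speed; a pose out of reach is approached as far as the arm can. A call with a gripper value outside its range is refused whole. OPENING is the closure, from 0 (fully open) to 1 (shut), set as the call begins (- or left out, the last holds). The fingers move at their own pace and stop on an object; the grip force is fixed at half the most. Time passes only in rows, so rows that do not move let the fingers close. It gives the time, the measured TCP pose, the force and the opening at its end, in the units of the state.
- bot.observe(): the state, without advancing time (a new reading comes with each control period).
- eyes.capture(name): name is "scene" or "top" or "wrist"; returns the picture (480x640x3 uint8, red, green, blue); there is no depth.
- eyes.camera_info(name): a dict with "fx", "fy", "cx", "cy" (pixels), "view" (4x4, takes a point from world to camera coordinates); the wrist camera has in their place "tool_from_camera" (4x4, takes a point from camera to tool coordinates, whose origin is the TCP and whose axes are the tool frame's). Camera axes: x right, y up, looking along -z (the intrinsics and any distortion apply to the point x, -y, -z); pixel columns grow to the right and rows downward; lengths in m; the calibration is good to about 2 mm. The wrist camera is an equidistant fisheye: a pixel r from the principal point sees the ray r / f radians off the axis. A picture is of the moment at which its call begins: read the wrist's pose just before it. camera_info takes no time and is no camera call.
- ticket.hand_in(): hands the job in, once; it reports no verdict.
The state is a dict: "t": time; "joints": joint angles; "dq": joint speeds; "tau": joint torques, N m; "eef_pos": TCP position; "orientation": TCP orientation; "wrist_force": force on the tool from outside, world axes, zero at the start; "ft_torque": the same for the moment, N m; "opening": finger opening in m.
Only numpy, scipy, OpenCV 4.12 (cv2) and the standard library are available. Lean on these libraries where they do the work, as an engineer would, in place of code of your own. Each camera call takes 0.05 s, during which the arm holds its last target.

TASK

Lock up for the night: move the long carton well aside, towards yourself, to reach the C-shaped locking hooks standing behind it (two or three of them), and lock a different cash box with each: feed the hook's tip through the eye on the lid and follow its curve round until the eye sits at the middle of the curve, leaving the hook standing upright on the lid. Then put the carton back upright on its taped place, square to the bay, and leave everything else on the counter alone.

Things in the scene. Friction and masses are not known exactly. Their poses are not given: they have to be found in the camera images.
- hook0_mid (a point): C-hook, about 0.18 kg: heavy steel foot 44 mm across, 10 high, under a black upright square handle 16 x 16 mm whose top is 90 mm above the foot's underside. A level steel bar 8 mm thick leaves the handle 18 mm above the underside, bent to an arc, with a free round tip. Point: on the handle's axis, 45 mm above the underside. z up, x and y square to the handle's faces. One hook may be missing (None).
- hook0_curve (a point): middle of this hook's bar (centre line), at x -40.6, y +31.1 mm from the handle's axis; same axes, the bar runs along x here. The arc: radius 42 mm, 150 degrees, centre at x -40.6, y -10.9 mm from the handle's axis. From handle to tip it runs counter-clockwise seen from above: turning the hook counter-clockwise about that centre feeds the tip along its own arc.
- hook0_tip (a point): centre of this hook's rounded free end, at x -81.1, y 0 mm from the handle's axis, 18 mm above the underside; same axes
- hook1_mid (a point): C-hook, about 0.18 kg: heavy steel foot 44 mm across, 10 high, under a black upright square handle 16 x 16 mm whose top is 90 mm above the foot's underside. A level steel bar 8 mm thick leaves the handle 18 mm above the underside, bent to an arc, with a free round tip. Point: on the handle's axis, 45 mm above the underside. z up, x and y square to the handle's faces. One hook may be missing (None).
- hook1_curve (a point): middle of this hook's bar (centre line), at x -40.6, y +31.1 mm from the handle's axis; same axes, the bar runs along x here. The arc: radius 42 mm, 150 degrees, centre at x -40.6, y -10.9 mm from the handle's axis. From handle to tip it runs counter-clockwise seen from above: turning the hook counter-clockwise about that centre feeds the tip along its own arc.
- hook1_tip (a point): centre of this hook's rounded free end, at x -81.1, y 0 mm from the handle's axis, 18 mm above the underside; same axes
- hook2_mid (a point): C-hook, about 0.18 kg: heavy steel foot 44 mm across, 10 high, under a black upright square handle 16 x 16 mm whose top is 90 mm above the foot's underside. A level steel bar 8 mm thick leaves the handle 18 mm above the underside, bent to an arc, with a free round tip. Point: on the handle's axis, 45 mm above the underside. z up, x and y square to the handle's faces. One hook may be missing (None).
- hook2_curve (a point): middle of this hook's bar (centre line), at x -40.6, y +31.1 mm from the handle's axis; same axes, the bar runs along x here. The arc: radius 42 mm, 150 degrees, centre at x -40.6, y -10.9 mm from the handle's axis. From handle to tip it runs counter-clockwise seen from above: turning the hook counter-clockwise about that centre feeds the tip along its own arc.
- hook2_tip (a point): centre of this hook's rounded free end, at x -81.1, y 0 mm from the handle's axis, 18 mm above the underside; same axes
- box0_eye (a point): centre of the upright steel eye (ring) in the middle of the lid of a fixed, closed grey cash box 130 x 116 mm (x, y), 50 high. Eye: inner diameter 25 mm, wire 6 mm, centre 20 mm above the flat lid, top 39 mm. z up, x is the axis of the hole, along the box's 130 mm side. A hook standing on the lid has its bar 2 mm below the eye's centre.
- box1_eye (a point): centre of the upright steel eye (ring) in the middle of the lid of a fixed, closed grey cash box 130 x 116 mm (x, y), 50 high. Eye: inner diameter 25 mm, wire 6 mm, centre 20 mm above the flat lid, top 39 mm. z up, x is the axis of the hole, along the box's 130 mm side. A hook standing on the lid has its bar 2 mm below the eye's centre.
- box2_eye (a point): centre of the upright steel eye (ring) in the middle of the lid of a fixed, closed grey cash box 130 x 116 mm (x, y), 50 high. Eye: inner diameter 25 mm, wire 6 mm, centre 20 mm above the flat lid, top 39 mm. z up, x is the axis of the hole, along the box's 130 mm side. A hook standing on the lid has its bar 2 mm below the eye's centre.
- carton_mid (a point): long brown stock carton standing in front (robot's side) of the hooks, 60 x 270 x 150 mm (x, y, z), 0.3 to 0.65 kg, rigid and closed, weight low in its bottom; this point is its very centre, 75 mm up; z up, x across its thin side
- bay_place (a point): where the carton's centre belongs, 75 mm above four white tape corners; y along the carton, x into the fixed stock bay behind. Bay walls, 6 mm thick, 40 high: sides at y +-165 mm (x 43 to 193), back at x 195. The hooks stand on the counter in it, handles at x about 73 mm, tips to the back. On the robot's side about 150 mm of counter beside the carton is free.
- jar: small glass screw jar, 48 mm across, 70 tall; bystander, to be left alone; the origin is at its underside
- tape_roll: roll of brown tape lying flat, 84 mm across, 24 tall; bystander, to be left alone; the origin is at its underside
- bowl: terracotta bowl, 100 mm across, 45 tall; bystander, to be left alone; the origin is at its underside
- bulb_box: white bulb box, 55 x 55 x 85 mm; bystander, to be left alone; the origin is at its underside
- driver: grey-handled screwdriver lying flat; bystander, to be left alone
- mug: white mug, 80 mm across, 90 tall; bystander, to be left alone; the origin is at its underside
- pad: paper order pad, 100 x 140 x 12 mm; bystander, to be left alone; the origin is at its underside
Mind the look-alikes: they are no part of the job. Leave any blue look-alike of the part that bears hook0_mid alone. Leave any blue look-alike of the part that bears hook2_mid alone.

How it is judged:
On the way, in this order (a step that is already met when the one before it is completed fails the run):
1. the carton is moved aside, at least 80 mm from its place (horizontal distance between carton_mid and bay_place above 0.08 m), for 0.2 s.
2. every hook present is through the eye of a box, with the eye at the middle of its curve (((distance between hook0_curve and box0_eye below 0.016 m and angle between the x axis of hook0_curve and the x axis of box0_eye, either way round below 0.45 rad) or (distance between hook0_curve and box1_eye below 0.016 m and angle between the x axis of hook0_curve and the x axis of box1_eye, either way round below 0.45 rad) or (distance between hook0_curve and box2_eye below 0.016 m and angle between the x axis of hook0_curve and the x axis of box2_eye, either way round below 0.45 rad)) and ((distance between hook1_curve and box0_eye below 0.016 m and angle between the x axis of hook1_curve and the x axis of box0_eye, either way round below 0.45 rad) or (distance between hook1_curve and box1_eye below 0.016 m and angle between the x axis of hook1_curve and the x axis of box1_eye, either way round below 0.45 rad) or (distance between hook1_curve and box2_eye below 0.016 m and angle between the x axis of hook1_curve and the x axis of box2_eye, either way round below 0.45 rad)) and ((distance between hook2_curve and box0_eye below 0.016 m and angle between the x axis of hook2_curve and the x axis of box0_eye, either way round below 0.45 rad) or (distance between hook2_curve and box1_eye below 0.016 m and angle between the x axis of hook2_curve and the x axis of box1_eye, either way round below 0.45 rad) or (distance between hook2_curve and box2_eye below 0.016 m and angle between the x axis of hook2_curve and the x axis of box2_eye, either way round below 0.45 rad)) and distance between hook0_curve and hook1_curve above 0.06 m and distance between each of hook0_curve, hook1_curve and hook2_curve above 0.06 m), for 0.2 s.
At the end, for the whole second after the job is handed in: every hook present is through the eye of a box of its own, the middle of its curve within 16 mm of the eye's centre and its bar there within 0.45 rad of the eye's axis, standing upright (within 0.12 rad) on the lid; the carton stands upright within 20 mm and 0.12 rad of its taped place (all of step 2 and angle between each of hook0_mid, hook1_mid, hook2_mid's own z axis and vertical below 0.12 rad and height (world z) of each of hook0_mid, hook1_mid, hook2_mid below 0.102 m and horizontal distance between carton_mid and bay_place below 0.02 m and angle between the y axis of carton_mid and the y axis of bay_place, either way round below 0.12 rad and angle between carton_mid's own z axis and vertical below 0.1 rad and height (world z) of carton_mid below 0.085 m); the robot touches nothing.
It fails at once if a bystander is moved more than 50 mm (distance of any of jar, tape_roll, bowl, bulb_box, driver, mug, pad from where it was at the start of the episode above 0.05 m).
Of hook0, hook1, hook2 only 2 to 3 are there at a start; the rules pass over those that are not, and their reading is None.
At some moment in a run one of carton, hook0, hook1, hook2 may be knocked a few centimetres aside while the robot is not near it.
It also fails if it takes over 210 s, if anything falls off the work surface, if the arm or the gripper's body presses on something with over 40 N, if the wrist force passes 120 N, or if a joint passes its speed limit or range.

## Working session

There is one attempt and no reset: what is moved stays moved. The work goes in short steps, Python scripts to look and compute and a shell command to move; the robot and the scene stay as the last step left them, time stands still between calls to the robot, and variables do not carry over. Pictures are saved under pics/ and viewed, and the job is handed in when it is done.

```bash
ls; mkdir -p pics; python3 - <<'E'
from station import bot, eyes, ticket
import cv2
s=bot.observe();print(s)
for n in ("scene","top","wrist"):
    im=eyes.capture(n);cv2.imwrite(f"pics/{n}0.png",im[:,:,::-1])
    print(n,eyes.camera_info(n))
E
```

```text
pics
{'t': 0.0, 'joints': array([ 1.19677019,  0.4119051 , -0.01268775,  1.59706774,  0.00563077,
        1.13431983, -0.08217942]), 'dq': array([-0.0002254 , -0.00063588,  0.00096913, -0.00029955,  0.00222065,
        0.00038991, -0.00068346]), 'tau': array([ 1.09408327e-03, -6.00637436e+01,  6.82882648e-01, -2.99416745e+01,
        1.38706458e-02,  1.05752709e-02, -1.79373291e-05]), 'eef_pos': array([ 0.18795649, -0.5955287 ,  0.23044029]), 'orientation': array([ 8.06571330e-01, -5.91136191e-01, -7.14431772e-04, -4.26930880e-04]), 'wrist_force': array([-0.05953308,  1.2774478 ,  0.39463875]), 'ft_torque': array([ 0.04005045, -0.04616365,  0.04566748]), 'opening': 0.08539188136184307}
scene {'fx': 487.6230541551435, 'fy': 487.6230541551435, 'cx': 319.39514419880527, 'cy': 238.3777530263819, 'view': array([[ 0.75384411,  0.65688445, -0.01489565, -0.38554446],
       [-0.48215908,  0.56844494,  0.66662806,  0.22384016],
       [ 0.44636496, -0.49535156,  0.74524167, -1.44035824],
       [ 0.        ,  0.        ,  0.        ,  1.        ]])}
top {'fx': 453.707455396333, 'fy': 453.707455396333, 'cx': 327.0402150523726, 'cy': 240.84835734099752, 'view': array([[-0.02374239, -0.99967906, -0.00883642,  0.00396593],
       [ 0.99005959, -0.02473777,  0.13845593, -0.51840456],
       [-0.13863008, -0.00546131,  0.99032917, -1.08762351],
       [ 0.        ,  0.        ,  0.        ,  1.        ]])}
wrist {'fx': 371.64829954431775, 'fy': 371.64829954431775, 'cx': 320.844894438492, 'cy': 242.2427163480106, 'tool_from_camera': array([[ 9.99999662e-01, -8.09401560e-04, -1.43015310e-04,
        -9.44968759e-04],
       [-8.13241821e-04, -9.49080032e-01, -3.15034017e-01,
        -8.03044239e-02],
       [ 1.19256049e-04,  3.15034027e-01, -9.49080370e-01,
        -1.41512818e-01],
       [ 0.00000000e+00,  0.00000000e+00,  0.00000000e+00,
         1.00000000e+00]])}
```

View pics/scene0.png

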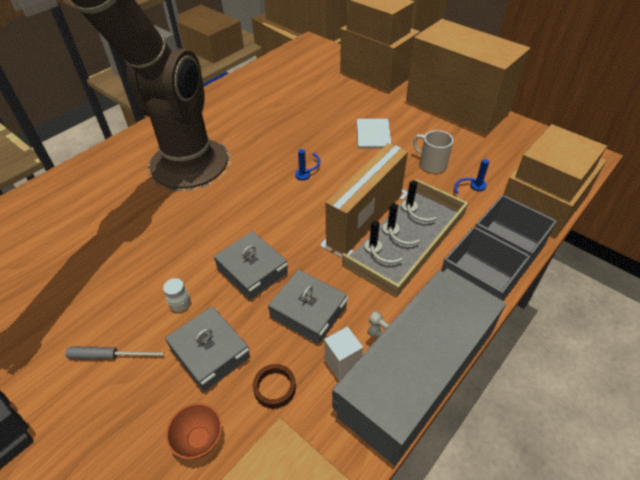

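View pics/top0.png

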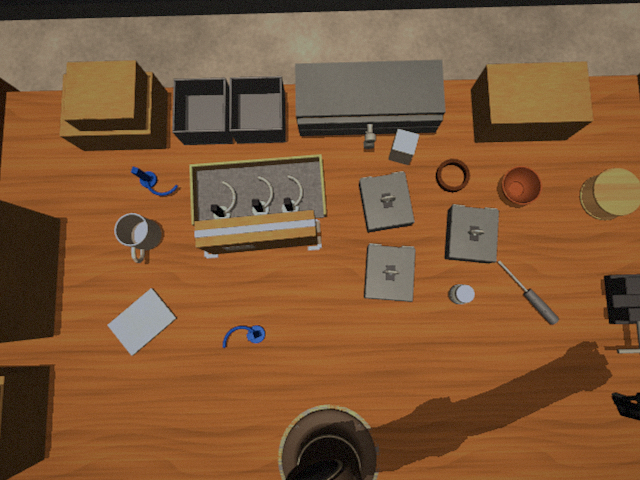

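View pics/wrist0.png

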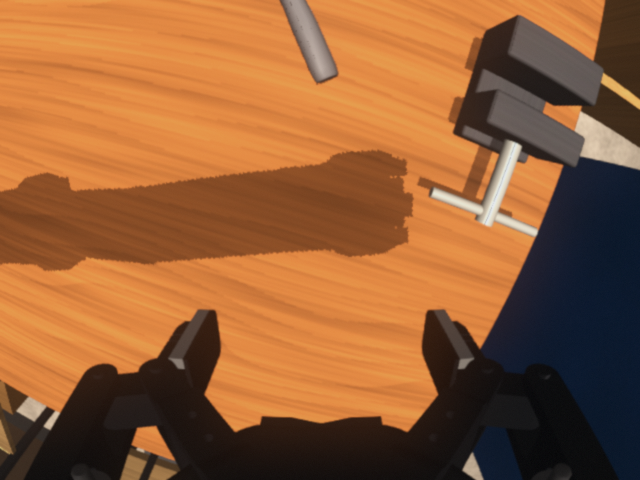

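Top view shows three black-handled hooks in the bay at about (220,211), (258,206), (288,204). The carton is at (255,233), with its tape corners at (211,253) and (317,247). Blue look-alikes are at (145,178) and (256,334). The cash-box eyes are at (388,200), (475,233) and (390,271). I'll take enlarged crops next.

```bash
cat > h.py <<'E'
import numpy as np, cv2
from scipy.spatial.transform import Rotation as R
from station import bot, eyes, ticket
def cam(n,s=None):
    """returns origin, Rot(cam->world), info"""
    i=eyes.camera_info(n)
    if n=="wrist":
        s=s or bot.observe()
        T=np.eye(4);T[:3,:3]=R.from_quat(s["orientation"]).as_matrix();T[:3,3]=s["eef_pos"]
        M=T@i["tool_from_camera"]
    else: M=np.linalg.inv(i["view"])
    return M[:3,3],M[:3,:3],i
def ray(n,u,v,C=None):
    o,A,i=C or cam(n)
    x=(u-i["cx"])/i["fx"];y=(v-i["cy"])/i["fy"]
    if n=="wrist":
        r=np.hypot(x,y);k=np.sin(r)/r if r>1e-9 else 1
        d=np.array([x*k,-y*k,-np.cos(r)])
    else: d=np.array([x,-y,-1.])
    d=A@d;return o,d/np.linalg.norm(d)
def onz(n,u,v,z,C=None):
    o,d=ray(n,u,v,C);return o+d*(z-o[2])/d[2]
def tri(*rs):
    """rs: (o,d)"""
    A=0;b=0
    for o,d in rs:
        P=np.eye(3)-np.outer(d,d);A=A+P;b=b+P@o
    p=np.linalg.solve(A,b)
    return p,[float(np.linalg.norm((np.eye(3)-np.outer(d,d))@(p-o))) for o,d in rs]
def proj(n,p,C=None):
    o,A,i=C or cam(n);c=A.T@(np.asarray(p,float)-o)
    if n=="wrist":
        r=np.hypot(c[0],c[1]);t=np.arctan2(r,-c[2]);k=t/r if r>1e-12 else 0
        return np.array([i["cx"]+i["fx"]*c[0]*k,i["cy"]-i["fy"]*c[1]*k])
    return np.array([i["cx"]+i["fx"]*c[0]/-c[2],i["cy"]-i["fy"]*c[1]/-c[2]])
def crop(im,u0,v0,u1,v1,k,name):
    c=cv2.resize(im[v0:v1,u0:u1],None,fx=k,fy=k,interpolation=cv2.INTER_CUBIC)
    for u in range((u0//20+1)*20,u1,20):
        cv2.putText(c,str(u),(int((u-u0)*k)-10,10),0,.35,(255,255,0),1);cv2.line(c,(int((u-u0)*k),12),(int((u-u0)*k),18),(255,255,0),1)
    for v in range((v0//20+1)*20,v1,20):
        cv2.putText(c,str(v),(0,int((v-v0)*k)+4),0,.35,(255,255,0),1);cv2.line(c,(26,int((v-v0)*k)),(32,int((v-v0)*k)),(255,255,0),1)
    cv2.imwrite(f"pics/{name}.png",c[:,:,::-1])
def load(name): return cv2.imread(f"pics/{name}.png")[:,:,::-1].copy()
E
python3 - <<'E'
from h import *
t=load("top0");s=load("scene0")
crop(t,180,145,340,265,5,"t_bay");crop(t,350,160,510,310,4,"t_box")
crop(s,310,130,480,300,3.5,"s_bay");crop(s,150,220,360,390,3.5,"s_box")
E
```

```text
(no output)
```

View pics/t_bay.png

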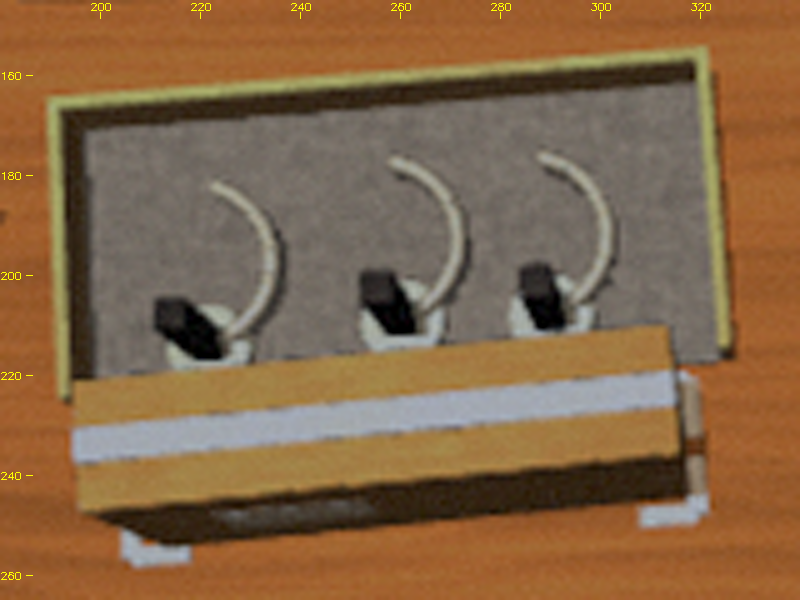

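View pics/t_box.png

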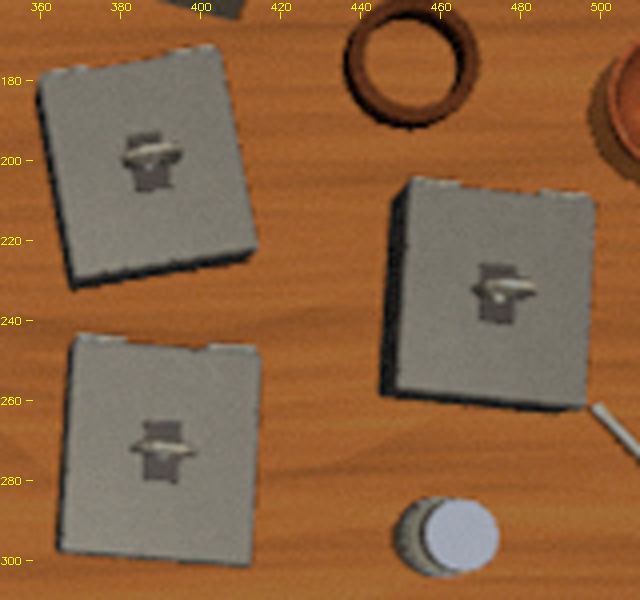

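View pics/s_bay.png

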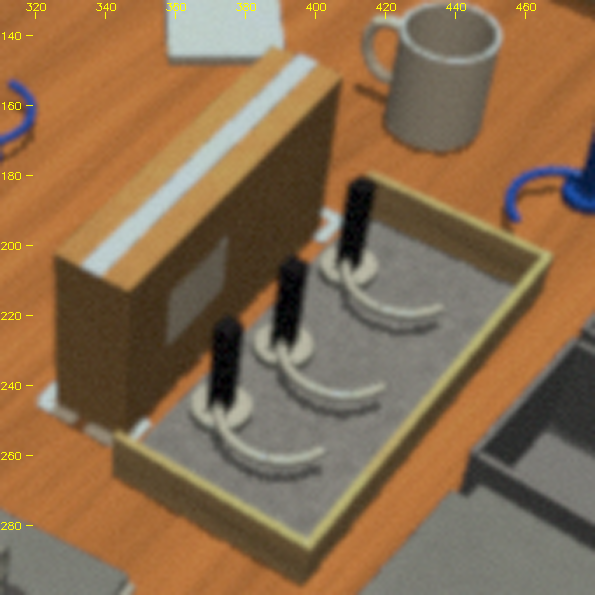

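View pics/s_box.png

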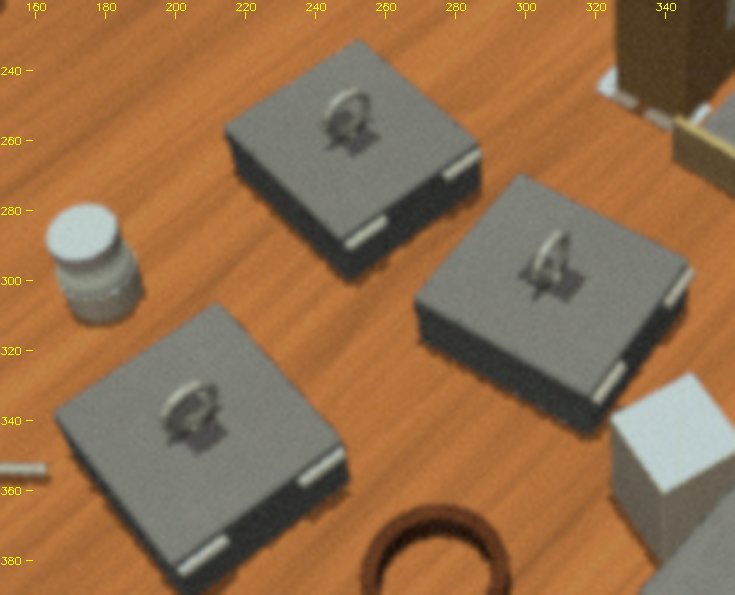

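```bash
cat > m1.py <<'E'
from h import *
np.set_printoptions(precision=4,suppress=True)
def T(a,b,**k):
    p,e=tri(ray("top",*a),ray("scene",*b));return p,max(e)
tb=lambda x,y:(180+x/5,145+y/5); tx=lambda x,y:(350+x/4,160+y/4)
sb=lambda x,y:(310+x/3.5,130+y/3.5); sx=lambda x,y:(150+x/3.5,220+y/3.5)
print("carton top")
for a,b in [((680,457),(52,257)),((668,325),(128,291)),((73,380),(342,80)),((78,512),(270,47))]:
    print(*T(tb(*a),sb(*b)), onz("top",*tb(*a),.15))
print("tape")
for a in [(122,567),(708,508),(697,372)]: print(onz("top",*tb(*a),0))
for b in [(37,402),(150,425),(342,210)]: print("s",onz("scene",*sb(*b),0))
print("bay walls inner/top z=.04")
for a in [(52,102),(702,50),(728,355),(65,400)]: print(onz("top",*tb(*a),.04))
print("hooks handle top / tip")
for a,b,c,d in [((172,308),(361,183),(212,184),(440,309)),((377,282),(293,262),(391,160),(383,387)),((537,278),(228,323),(541,155),(322,452))]:
    print(*T(tb(*a),sb(*b)),"tip",*T(tb(*c),sb(*d)))
print("eyes")
for n,a,b in [("A",(152,155),(552,262)),("B",(505,291),(190,408)),("C",(164,449),(347,115))]:
    print(n,*T(tx(*a),sx(*b)))
for n,cs in dict(A=[(40,75),(215,45),(257,248),(73,283)],B=[(410,178),(594,195),(585,405),(390,392)],C=[(75,337),(260,347),(250,563),(58,550)]).items():
    q=np.array([onz("top",*tx(*c),.05)for c in cs]);print(n,q.mean(0),cv2.minAreaRect((q[:,:2]*1000).astype(np.float32)))
print("blue",onz("top",256,334,0.01),onz("top",145,178,.01))
for nm,uv,z in [("jar",(463,294),.07),("bulb",(405,143),.085),("tape",(453,176),.02),("mug",(130,229),.09)]: print(nm,onz("top",*uv,z))
E
python3 m1.py
```

```text
carton top
[0.515  0.0162 0.1422] 0.0012430806637525325 [0.513 0.015 0.15 ]
[0.5749 0.0204 0.1464] 0.0014562498602845382 [0.5731 0.0192 0.15  ]
[0.5566 0.2892 0.1431] 0.0006710129325552524 [0.5548 0.2866 0.15  ]
[0.496  0.2851 0.1453] 0.0004808278982730566 [0.495  0.2834 0.15  ]
tape
[0.486  0.3052 0.    ]
[0.5089 0.0058 0.    ]
[0.5796 0.0099 0.    ]
s [0.5079 0.0085 0.    ]
s [0.5827 0.0438 0.    ]
s [0.5597 0.3161 0.    ]
bay walls inner/top z=.04
[0.7194 0.3328 0.04  ]
[0.7379 0.0029 0.04  ]
[ 0.5803 -0.0066  0.04  ]
[0.5659 0.3236 0.04  ]
hooks handle top / tip
[0.6008 0.2586 0.0905] 0.0011424193069408933 tip [0.6823 0.2579 0.0148] 0.0008260302617892453
[0.6108 0.1605 0.0905] 0.0008943309688200336 tip [0.6927 0.1658 0.0153] 0.0012428424747634912
[0.6111 0.0843 0.0904] 0.0013859796025935186 tip [0.6936 0.0887 0.0154] 0.0016897144395847173
eyes
A [ 0.6157 -0.1588  0.0641] 0.0017967438218879452
B [ 0.526  -0.3682  0.0637] 0.0014403748401723034
C [ 0.4356 -0.1587  0.0646] 0.0011677379754859018
A [ 0.6135 -0.1583  0.05  ] ((613.0595703125, -157.27850341796875), (132.553955078125, 115.18509674072266), 8.663013458251953)
B [ 0.527  -0.3676  0.05  ] ((526.50439453125, -366.344482421875), (117.76498413085938, 133.5925750732422), 83.2666015625)
C [ 0.4363 -0.1596  0.05  ] ((436.65643310546875, -159.0668182373047), (115.16985321044922, 131.41802978515625), 84.48365020751953)
blue [0.2944 0.1722 0.01  ] [0.6984 0.4597 0.01  ]
jar [ 0.3792 -0.3261  0.07  ]
bulb [ 0.7475 -0.2046  0.085 ]
tape [ 0.68   -0.3346  0.02  ]
mug [0.5509 0.4581 0.09  ]
```

Carton, three black hooks and the three eyes agree between the two views. I'll move above the carton with the jaws across its thin side.

```bash
python3 -m creep '[{"dp":[22,46,3],"rot":[0,0,4.8]},{"dp":[22,46,3],"rot":[0,0,4.8]},{"dp":[22,46,3],"rot":[0,0,4.8]},{"dp":[22,46,3],"rot":[0,0,4.8]},{"dp":[22,47,3],"rot":[0,0,4.8]},{"dp":[22,47,3],"rot":[0,0,4.8]},{"dp":[22,47,3],"rot":[0,0,4.8]},{"dp":[22,47,3],"rot":[0,0,4.8]},{"dp":[22,47,3],"rot":[0,0,4.8]},{"dp":[22,47,3],"rot":[0,0,4.8]},{"dp":[22,47,3],"rot":[0,0,4.8]},{"dp":[22,47,3],"rot":[0,0,4.8]},{"dp":[21,47,3],"rot":[0,0,4.8]},{"dp":[21,47,3],"rot":[0,0,4.8]},{"dp":[20,47,3],"rot":[0,0,4.8]},{"dp":[20,47,3],"rot":[0,0,4.8]},{"dp":[0,0,0],"rot":[0,0,0]},{"dp":[0,0,0],"rot":[0,0,0]}]' 0
cat > st.py <<'E'
from h import *
import sys
def st():
    s=bot.observe();M=R.from_quat(s["orientation"]).as_matrix()
    print("t %.2f pos"%s["t"],np.round(s["eef_pos"]*1000,1),"yaw %.1f"%np.degrees(np.arctan2(M[1,0],M[0,0])),"tilt z",np.round(M[:,2],3),"j",np.round(s["joints"],2),"F",np.round(s["wrist_force"],1),"op %.1f"%(s["opening"]*1000));return s
if __name__=="__main__":
    s=st()
    for n in sys.argv[2:]:
        im=eyes.capture(n);cv2.imwrite(f"pics/{n}{sys.argv[1]}.png",im[:,:,::-1])
E
python3 st.py 1 wrist
```

```text
t: 2.4
eef_pos: [0.5339, 0.1516, 0.2787]
orientation: [0.999, 0.038, -0.001, 0.0]
wrist_force: [0.6, -0.6, -1.4]
opening: 0.0855
t 2.40 pos [533.9 151.6 278.7] yaw 4.3 tilt z [-0.001 -0.001 -1.   ] j [ 0.2   0.34 -0.73  1.67  0.24  1.23 -0.5 ] F [ 0.6 -0.6 -1.4] op 85.5
```

View pics/wrist1.png

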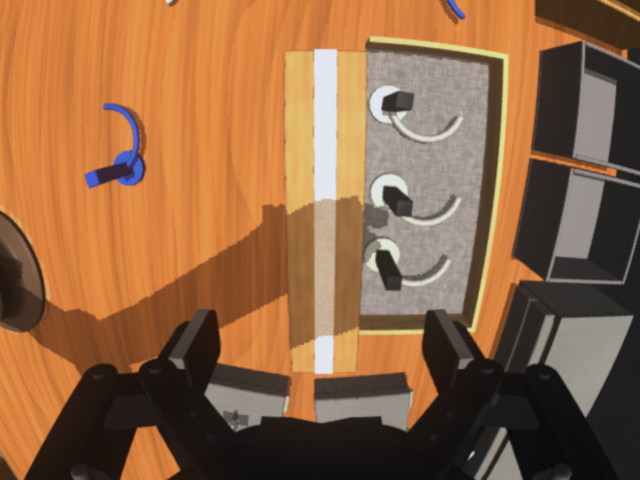

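```bash
python3 - <<'E'
from h import *
for p in [(285,52),(367,52),(292,372),(357,372),(289,240),(362,240)]: print(p,np.round(onz("wrist",*p,.15)*1000,1))
E
```

```text
(285, 52) [497.6 282.9 150. ]
(367, 52) [555.7 287.5 150. ]
(292, 372) [516.7  16.6 150. ]
(357, 372) [575.8  20.9 150. ]
(289, 240) [509.1 142.7 150. ]
(362, 240) [565.  146.9 150. ]
```

```bash
python3 -m creep '[{"dp":[2,0,-30],"rot":[0,0,0]},{"dp":[0,0,-30],"rot":[0,0,0]},{"dp":[0,0,-30],"rot":[0,0,0]},{"dp":[0,0,-30],"rot":[0,0,0]},{"dp":[0,0,-25],"rot":[0,0,0]},{"dp":[0,0,-15],"rot":[0,0,0]},{"dp":[0,0,-10],"rot":[0,0,0]},{"dp":[0,0,0],"rot":[0,0,0]}]' 0
python3 -m creep '[{"dp":[0,0,0],"rot":[0,0,0]},{"dp":[0,0,0],"rot":[0,0,0]},{"dp":[0,0,0],"rot":[0,0,0]},{"dp":[0,0,0],"rot":[0,0,0]},{"dp":[0,0,0],"rot":[0,0,0]},{"dp":[0,0,0],"rot":[0,0,0]}]' 1
python3 st.py 2 wrist top
```

```text
t: 3.45
eef_pos: [0.5361, 0.1516, 0.1092]
orientation: [0.999, 0.037, -0.0, 0.0]
wrist_force: [0.2, 0.2, 0.4]
opening: 0.0851
t: 4.2
eef_pos: [0.5366, 0.1522, 0.1103]
orientation: [0.999, 0.038, 0.001, -0.0]
wrist_force: [-1.2, -1.6, 6.3]
opening: 0.0593
t 4.20 pos [536.6 152.2 110.3] yaw 4.3 tilt z [ 0.001  0.    -1.   ] j [ 0.13  0.52 -0.65  1.85  0.4   0.9  -0.64] F [-1.2 -1.6  6.3] op 59.3
```

```bash
python3 -m creep '[{"dp":[0,0,6],"rot":[0,0,0]},{"dp":[0,0,6],"rot":[0,0,0]},{"dp":[-8,0,0],"rot":[0,0,0]},{"dp":[-15,-1,0],"rot":[0,0,0]},{"dp":[-20,-2,0],"rot":[0,0,0]},{"dp":[-20,-2,0],"rot":[0,0,0]},{"dp":[-20,-1,0],"rot":[0,0,0]},{"dp":[-15,-1,0],"rot":[0,0,0]},{"dp":[-12,-1,0],"rot":[0,0,0]},{"dp":[-8,0,0],"rot":[0,0,0]},{"dp":[0,0,0],"rot":[0,0,0]},{"dp":[0,0,0],"rot":[0,0,0]}]'
python3 st.py 3 scene
```

```text
t: 5.8
eef_pos: [0.4187, 0.1441, 0.1214]
orientation: [0.999, 0.038, 0.0, -0.0]
wrist_force: [-0.3, -0.9, -3.2]
opening: 0.0592
t 5.80 pos [418.7 144.1 121.4] yaw 4.3 tilt z [ 0.001  0.    -1.   ] j [ 0.18  0.33 -0.73  2.1   0.31  0.81 -0.66] F [-0.3 -0.9 -3.2] op 59.2
```

View pics/scene3.png

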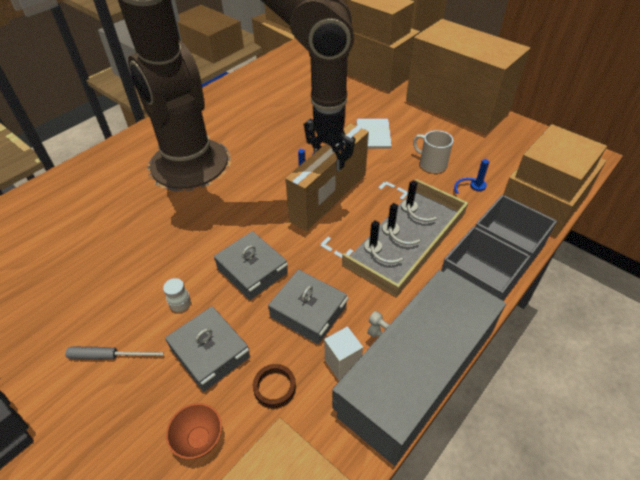

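The scene view shows the carton lifted and moved back, with the tape corners uncovered at (335,246) and (392,186). Next I set it down and release.

```bash
python3 -m creep '[{"dp":[0,0,-5],"rot":[0,0,0]},{"dp":[0,0,-4],"rot":[0,0,0]},{"dp":[0,0,-2],"rot":[0,0,0]},{"dp":[0,0,0],"rot":[0,0,0]}]'
python3 -m creep '[{"dp":[0,0,0],"rot":[0,0,0]},{"dp":[0,0,0],"rot":[0,0,0]},{"dp":[0,0,0],"rot":[0,0,0]},{"dp":[0,0,0],"rot":[0,0,0]}]' 0
python3 -m creep '[{"dp":[0,0,15],"rot":[0,0,0]},{"dp":[0,0,30],"rot":[0,0,0]},{"dp":[0,0,40],"rot":[0,0,0]},{"dp":[0,0,40],"rot":[0,0,0]},{"dp":[0,0,40],"rot":[0,0,0]},{"dp":[0,0,0],"rot":[0,0,0]}]'
python3 st.py 4 top scene
```

```text
t: 6.35
eef_pos: [0.418, 0.144, 0.1104]
orientation: [0.999, 0.038, -0.0, 0.0]
wrist_force: [-2.2, -0.5, 1.5]
opening: 0.0593
t: 6.85
eef_pos: [0.4183, 0.1441, 0.1103]
orientation: [0.999, 0.038, 0.0, -0.0]
wrist_force: [-0.3, -0.1, -1.0]
opening: 0.0851
t: 7.6
eef_pos: [0.4195, 0.145, 0.279]
orientation: [0.999, 0.038, 0.003, -0.0]
wrist_force: [0.0, -1.0, 0.3]
opening: 0.0852
t 7.60 pos [419.5 145.  279. ] yaw 4.3 tilt z [ 0.006  0.001 -1.   ] j [ 0.31  0.12 -0.81  1.91  0.1   1.15 -0.45] F [ 0.  -1.   0.3] op 85.2
```

```bash
python3 - <<'E'
from h import *
t=load("top4");s=load("scene4")
crop(t,180,145,340,305,3.7,"t_bay4");crop(s,280,130,480,300,4,"s_bay4")
E
```

```text
(no output)
```

View pics/t_bay4.png

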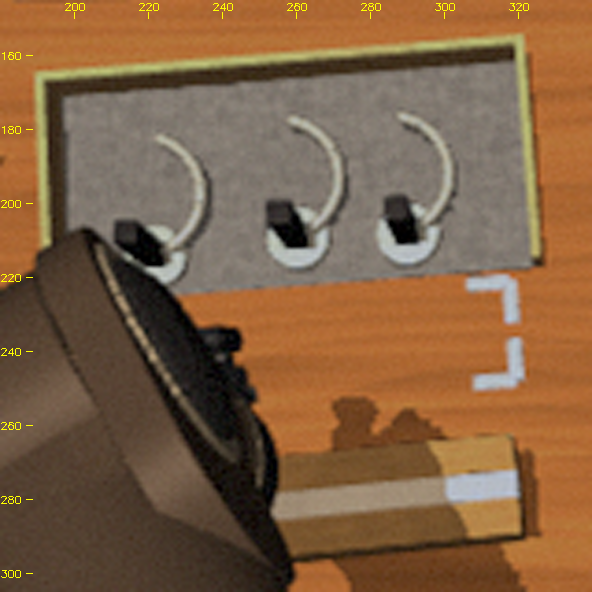

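View pics/s_bay4.png

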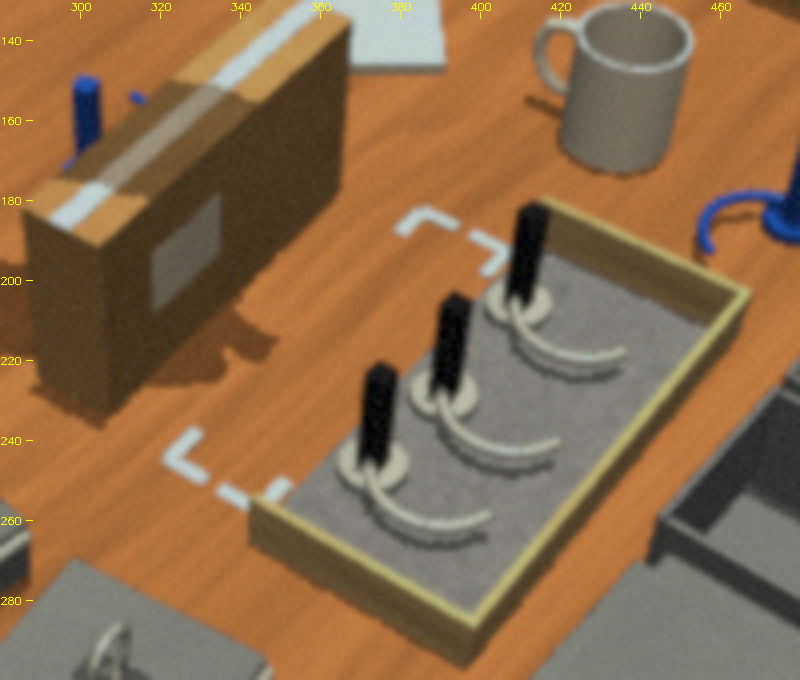

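```bash
python3 -m creep '[{"dp":[30,0,3],"rot":[0,0,0]},{"dp":[40,0,3],"rot":[0,0,0]},{"dp":[40,0,3],"rot":[0,0,0]},{"dp":[40,0,3],"rot":[0,0,0]},{"dp":[20,0,3],"rot":[0,0,0]},{"dp":[0,0,0],"rot":[0,0,0]},{"dp":[0,0,0],"rot":[0,0,0]}]'
python3 st.py 5 wrist
python3 - <<'E'
from h import *
sb=lambda x,y:(280+x/4,130+y/4); tb=lambda x,y:(180+x/3.7,145+y/3.7)
for b in [(163,460),(265,510),(427,206),(513,255)]: print("s",np.round(onz("scene",*sb(*b),0)*1000,1))
for b in [(522,382),(517,276)]: print("t",np.round(onz("top",*tb(*b),0)*1000,1))
E
```

```text
t: 8.57
eef_pos: [0.5869, 0.1443, 0.2894]
orientation: [0.999, 0.038, -0.001, 0.0]
wrist_force: [0.1, -0.2, 0.4]
opening: 0.0852
t 8.57 pos [586.9 144.3 289.4] yaw 4.4 tilt z [-0.002 -0.    -1.   ] j [ 0.2   0.43 -0.73  1.53  0.29  1.29 -0.49] F [ 0.1 -0.2  0.4] op 85.2
s [508.5   8.5   0. ]
s [582.5  18.2   0. ]
s [494.9 307.5   0. ]
s [569.4 304.4   0. ]
t [504.7   7.2   0. ]
t [579.1   9.    0. ]
```

View pics/wrist5.png

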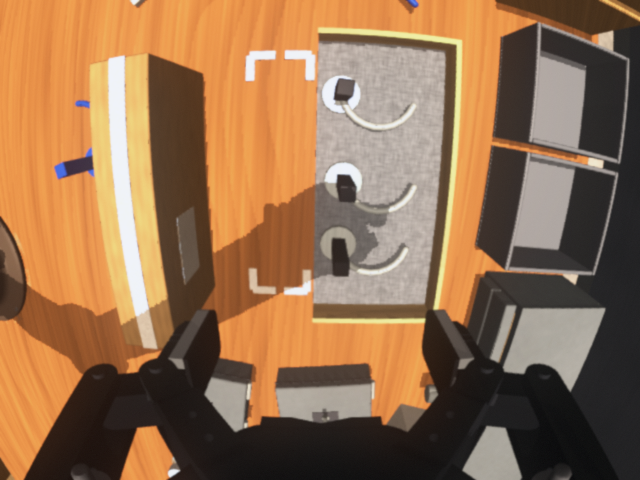

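```bash
python3 - <<'E'
from h import *
w=load("wrist5");crop(w,240,40,460,330,2.05,"w5a");crop(w,310,60,430,290,2.6,"w5b")
q=np.array([onz("wrist",*p,0)*1000 for p in [(246,53),(314,52),(310,292),(251,291)]]);print(q.round(1),q.mean(0),cv2.minAreaRect(q[:,:2].astype(np.float32)))
E
```

```text
[[486.9 304.4   0. ]
 [565.  308.6   0. ]
 [581.5  14.8   0. ]
 [504.6   9.4   0. ]] [534.49929878 159.29447957   0.        ] ((534.7845458984375, 159.2135772705078), (78.12632751464844, 295.5538330078125), 3.4330239295959473)
```

View pics/w5b.png

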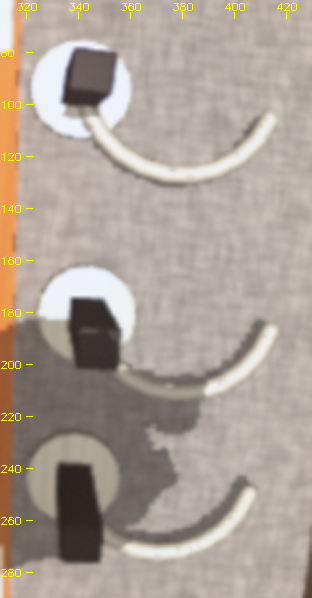

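```bash
python3 - <<'E'
from h import *
for f,t in [((341.2,93.8),(413.8,105)),((343,180.4),(414.2,186.9)),((338,245.4),(405.8,247.7))]:
    a=onz("wrist",*f,.01)*1000;b=onz("wrist",*t,.018)*1000;d=b-a
    print(a.round(1),b.round(1),np.hypot(d[0],d[1]).round(1),np.degrees(np.arctan2(d[1],d[0])).round(1))
E
```

```text
[599.1 261.   10. ] [680.2 257.1  18. ] 81.2 -2.8
[609.4 162.7  10. ] [691.3 164.1  18. ] 81.9 1.0
[610.7  84.1  10. ] [691.7  90.2  18. ] 81.2 4.3
```

```bash
python3 -m creep '[{"dp":[12,-30,-30],"rot":[0,0,0]},{"dp":[12,-30,-40],"rot":[0,0,0]},{"dp":[0,0,-40],"rot":[0,0,0]},{"dp":[0,0,-40],"rot":[0,0,0]},{"dp":[0,0,-30],"rot":[0,0,0]},{"dp":[0,0,-25],"rot":[0,0,0]},{"dp":[0,0,-15],"rot":[0,0,0]},{"dp":[0,0,-12],"rot":[0,0,0]},{"dp":[0,0,0],"rot":[0,0,0]},{"dp":[0,0,0],"rot":[0,0,0]}]'
python3 st.py 6 wrist
```

```text
t: 9.88
eef_pos: [0.6126, 0.0842, 0.0591]
orientation: [0.999, 0.038, 0.001, -0.0]
wrist_force: [-0.3, -0.1, -0.1]
opening: 0.0856
t 9.88 pos [612.6  84.2  59.1] yaw 4.3 tilt z [ 0.001  0.    -1.   ] j [ 0.21  0.67 -0.61  1.74  0.48  0.89 -0.53] F [-0.3 -0.1 -0.1] op 85.6
```

View pics/wrist6.png

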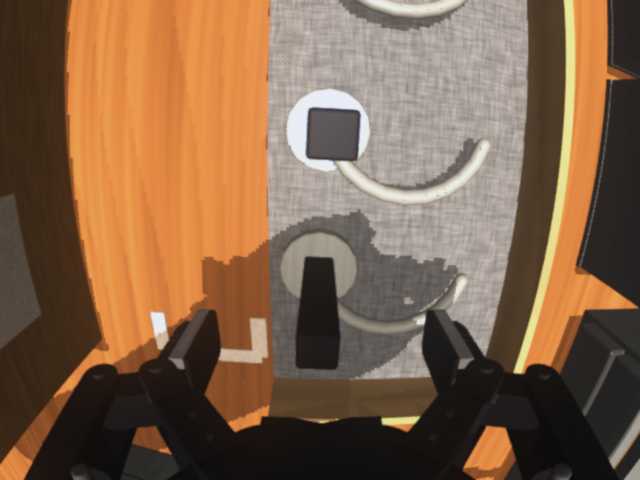

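The handle (296–338, 257–368) is centred between the fingers, so I close.

```bash
python3 -m creep '[{"dp":[0,0,-3],"rot":[0,0,0]},{"dp":[0,0,0],"rot":[0,0,0]},{"dp":[0,0,0],"rot":[0,0,0]},{"dp":[0,0,0],"rot":[0,0,0]},{"dp":[0,0,0],"rot":[0,0,0]},{"dp":[0,0,0],"rot":[0,0,0]},{"dp":[0,0,0],"rot":[0,0,0]},{"dp":[0,0,0],"rot":[0,0,0]},{"dp":[0,0,0],"rot":[0,0,0]}]' 1
python3 -m creep '[{"dp":[0,0,10],"rot":[0,0,0]},{"dp":[0,0,20],"rot":[0,0,0]},{"dp":[0,0,30],"rot":[0,0,0]},{"dp":[0,0,40],"rot":[0,0,0]},{"dp":[0,0,40],"rot":[0,0,0]},{"dp":[0,0,0],"rot":[0,0,0]},{"dp":[0,0,0],"rot":[0,0,0]}]'
python3 st.py 7 wrist
```

```text
t: 11.05
eef_pos: [0.6122, 0.084, 0.0553]
orientation: [0.999, 0.038, 0.0, -0.0]
wrist_force: [-0.8, 0.6, 0.8]
opening: 0.015
t: 11.92
eef_pos: [0.6119, 0.0837, 0.1956]
orientation: [0.999, 0.038, 0.0, 0.0]
wrist_force: [-0.2, -0.1, -2.5]
opening: 0.0152
t 11.93 pos [611.9  83.7 195.6] yaw 4.3 tilt z [ 0. -0. -1.] j [ 0.27  0.52 -0.69  1.62  0.36  1.13 -0.43] F [-0.2 -0.1 -2.5] op 15.2
```

View pics/wrist7.png

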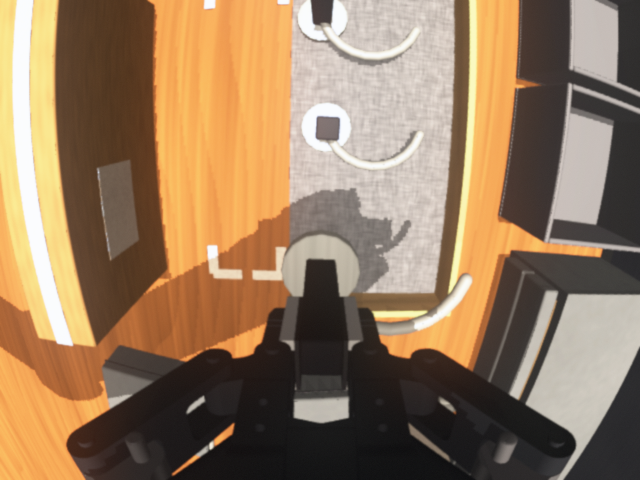

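```bash
cat > grip.py <<'E'
from h import *
import sys
# args: z0(TCP height with foot on surface mm) tip_u tip_v foot_u foot_v ; solves hook in hand
z0,tu,tv,fu,fv=map(float,sys.argv[1:6])
s=bot.observe();C=cam("wrist",s);p=s["eef_pos"];M=R.from_quat(s["orientation"]).as_matrix()
b=p[2]-z0/1000
t=onz("wrist",tu,tv,b+.018,C);f=onz("wrist",fu,fv,b+.010,C)
d=(t-f);print("tip-tcp",((t-p)*1000).round(1),"foot-tcp",((f-p)*1000).round(1),"len",(np.hypot(*d[:2])*1000).round(1),"hook -x yaw %.1f, tool yaw %.1f"%(np.degrees(np.arctan2(d[1],d[0])),np.degrees(np.arctan2(M[1,0],M[0,0]))))
E
python3 grip.py 55.3 465 281 320 272; python3 - <<'E'
from h import *
crop(load("wrist7"),270,220,480,360,3.7,"w7")
E
```

```text
tip-tcp [ 79.2   5.7 -37.3] foot-tcp [ -1.3   2.5 -45.3] len 80.6 hook -x yaw 2.3, tool yaw 4.3
```

View pics/w7.png

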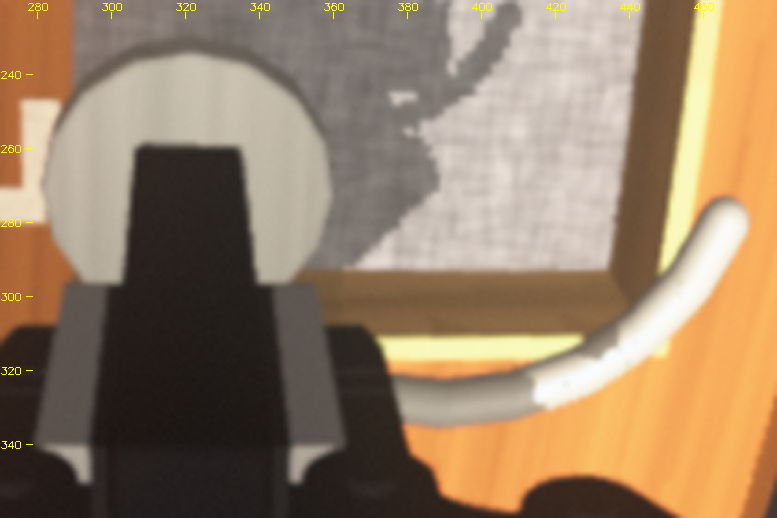

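```bash
cat > plan.py <<'E'
from h import *
import sys
BOX=dict(A=(614.8,-158.5,8.7),B=(526.5,-368.0,-6.6),C=(436.0,-159.2,-5.5))
def rz(a): a=np.radians(a);return np.array([[np.cos(a),-np.sin(a)],[np.sin(a),np.cos(a)]])
# off: handle minus TCP, in the frame of hook flipped axis (yaw psi), at world yaw psi; dy: tool yaw - psi
def tcp(box,al,off,dyaw):
    ex,ey,ph=BOX[box];psi=ph-al
    c=np.array([ex,ey])+rz(ph)@[0,42]
    h=c+rz(psi)@[-40.6,-10.9]
    return h-rz(psi)@off,psi+dyaw
def hookpose(s,off,dyaw):
    M=R.from_quat(s["orientation"]).as_matrix();yaw=np.degrees(np.arctan2(M[1,0],M[0,0]));psi=yaw-dyaw
    h=s["eef_pos"][:2]*1000+rz(psi)@off
    return h,psi,h+rz(psi)@[40.6,-31.1],h+rz(psi)@[81.1,0]
if __name__=="__main__":
    box=sys.argv[1];off=np.array(eval(sys.argv[2]));dy=float(sys.argv[3]);als=eval(sys.argv[4])
    s=bot.observe();h,psi,cu,tip=hookpose(s,off,dy);M=R.from_quat(s["orientation"]).as_matrix()
    p=s["eef_pos"][:2]*1000;y=np.degrees(np.arctan2(M[1,0],M[0,0]))
    print("now",p.round(1),round(y,1),"z",round(s["eef_pos"][2]*1000,1))
    for a in als:
        q,yy=tcp(box,a,off,dy);print(a,q.round(1),"d",(q-p).round(1),"drot %.1f"%(yy-y));p=q;y=yy
E
python3 plan.py A "[-0.7,1.2]" 0.3 "[100,90,0]"
```

```text
now [611.5  83.6] 4.3 z 194.7
100 [597.3 -76.8] d [ -14.2 -160.4] drot -95.3
90 [590.5 -79.4] d [-6.8 -2.6] drot 10.0
0 [ 570.8 -135. ] d [-19.6 -55.6] drot 90.0
```

```bash
python3 -m creep '[{"dp":[-1,-6,0],"rot":[0,0,-5.3]},{"dp":[-1,-14,0],"rot":[0,0,-8]},{"dp":[-1,-14,0],"rot":[0,0,-8]},{"dp":[-1,-14,0],"rot":[0,0,-8]},{"dp":[-1,-14,0],"rot":[0,0,-8]},{"dp":[-1,-14,0],"rot":[0,0,-8]},{"dp":[-1,-14,0],"rot":[0,0,-8]},{"dp":[-1,-14,0],"rot":[0,0,-8]},{"dp":[-1,-14,0],"rot":[0,0,-8]},{"dp":[-1,-14,0],"rot":[0,0,-8]},{"dp":[-1,-14,0],"rot":[0,0,-8]},{"dp":[-2,-10,0],"rot":[0,0,-6]},{"dp":[-1,-4,0],"rot":[0,0,-4]},{"dp":[0,0,0],"rot":[0,0,0]},{"dp":[0,0,0],"rot":[0,0,0]}]'
python3 st.py 8 wrist; python3 plan.py A "[-0.7,1.2]" 0.3 "[100]"
```

```text
t: 13.85
eef_pos: [0.5978, -0.0755, 0.1946]
orientation: [-0.702, 0.712, 0.001, -0.0]
wrist_force: [0.4, 0.5, -1.4]
opening: 0.0154
t 13.85 pos [597.8 -75.5 194.6] yaw -90.9 tilt z [-0.001  0.    -1.   ] j [ 0.27  0.43 -0.3   1.68  0.14  1.06 -1.66] F [ 0.4  0.5 -1.4] op 15.4
now [597.9 -75.5] -90.9 z 194.8
100 [597.3 -76.8] d [-0.7 -1.3] drot -0.1
```

View pics/wrist8.png

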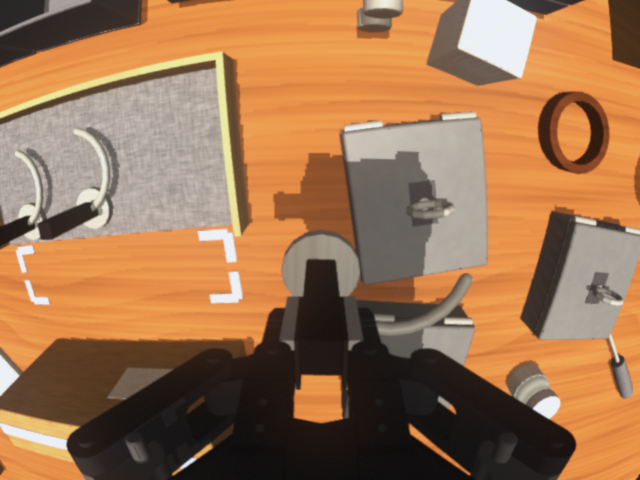

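```bash
python3 - <<'E'
from h import *
crop(load("wrist8"),330,100,500,290,3.1,"w8")
E
```

```text
(no output)
```

View pics/w8.png

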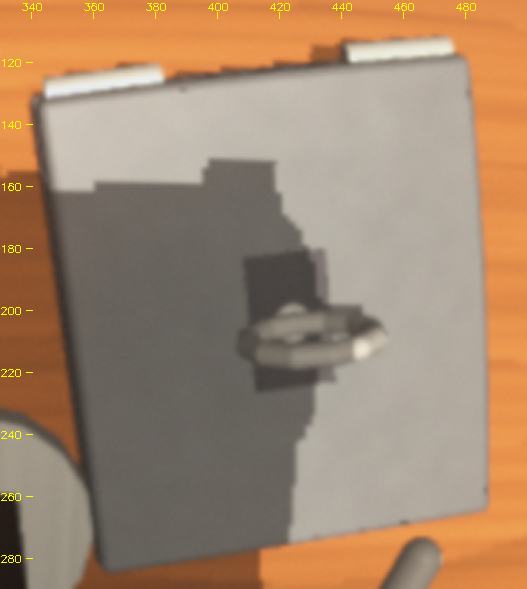

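```bash
cat > m2.py <<'E'
from h import *
import sys
a=eval(sys.argv[1]);e=eval(sys.argv[2])
q=np.array([onz("wrist",*c,.05)*1000 for c in a])
print("lid",q.mean(0).round(1),cv2.minAreaRect(q[:,:2].astype(np.float32)))
print("diag mid",((q[0]+q[2])/2).round(1),((q[1]+q[3])/2).round(1), "eye",(onz("wrist",*e,.07)*1000).round(1))
E
python3 m2.py "[(341,132),(480,118),(487,263),(363,283)]" "(430,209)"; python3 grip.py 55.3 467 279 320 272
```

```text
lid [ 616.  -156.8   50. ] ((616.0501708984375, -156.63528442382812), (127.3348388671875, 113.72503662109375), 8.276876449584961)
diag mid [ 616.1 -156.6   50. ] [ 616.  -156.9   50. ] eye [ 614.8 -157.6   70. ]
tip-tcp [ -2.1 -80.5 -37.3] foot-tcp [  0.9   1.2 -45.3] len 81.7 hook -x yaw -92.1, tool yaw -90.9
```

```bash
sed -i 's/A=(614.8,-158.5,8.7)/A=(615.3,-158.0,8.5)/' plan.py; python3 plan.py A "[-0.9,1.0]" 0.8 "[100,90,80,70,60,50,40,30,20,10,0]"
```

```text
now [597.9 -75.5] -90.9 z 194.8
100 [598.2 -76.5] d [ 0.3 -0.9] drot 0.2
90 [591.5 -79. ] d [-6.8 -2.5] drot 10.0
80 [585.2 -82.6] d [-6.2 -3.6] drot 10.0
70 [579.7 -87.3] d [-5.5 -4.7] drot 10.0
60 [575.1 -92.8] d [-4.6 -5.5] drot 10.0
50 [571.5 -99.1] d [-3.6 -6.3] drot 10.0
40 [ 569.  -105.9] d [-2.4 -6.8] drot 10.0
30 [ 567.8 -113. ] d [-1.2 -7.1] drot 10.0
20 [ 567.8 -120.2] d [ 0.  -7.2] drot 10.0
10 [ 569.1 -127.3] d [ 1.3 -7.1] drot 10.0
0 [ 571.6 -134.1] d [ 2.5 -6.8] drot 10.0
```

```bash
python3 -m creep '[{"dp":[0,-1,-10],"rot":[0,0,0]},{"dp":[0,0,-15],"rot":[0,0,0]},{"dp":[0,0,-20],"rot":[0,0,0]},{"dp":[0,0,-18],"rot":[0,0,0]},{"dp":[0,0,-14],"rot":[0,0,0]},{"dp":[0,0,-10],"rot":[0,0,0]},{"dp":[0,0,0],"rot":[0,0,0]},{"dp":[-3.4,-1.2,0],"rot":[0,0,5]},{"dp":[-3.4,-1.3,0],"rot":[0,0,5]},{"dp":[0,0,0],"rot":[0,0,0]},{"dp":[0,0,0],"rot":[0,0,0]}]'
python3 st.py 9 wrist;  python3 plan.py A "[-0.9,1.0]" 0.8 "[90]"
```

```text
t: 15.28
eef_pos: [0.5918, -0.0796, 0.1088]
orientation: [0.76, -0.65, 0.0, -0.0]
wrist_force: [-0.3, 0.0, -1.7]
opening: 0.0154
t 15.28 pos [591.8 -79.6 108.8] yaw -81.1 tilt z [ 0.001 -0.    -1.   ] j [ 0.29  0.52 -0.32  1.77  0.2   0.89 -1.54] F [-0.3  0.  -1.7] op 15.4
now [591.7 -79.5] -81.1 z 108.7
90 [591.5 -79. ] d [-0.3  0.5] drot 0.4
```

View pics/wrist9.png

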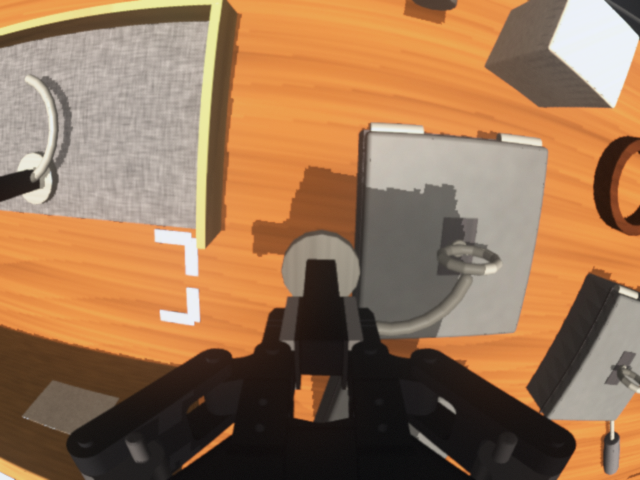

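Tip (467,279) is just in front of the ring (440–500, 258) and aligned with it. I start the feed.

```bash
python3 -m creep '[{"dp":[-3.2,-1.3,0],"rot":[0,0,5]},{"dp":[-3,-1.9,0],"rot":[0,0,5]},{"dp":[-2.9,-2.2,0],"rot":[0,0,5]},{"dp":[-2.6,-2.5,0],"rot":[0,0,5]},{"dp":[-2.4,-2.7,0],"rot":[0,0,5]},{"dp":[-2.2,-2.8,0],"rot":[0,0,5]},{"dp":[0,0,0],"rot":[0,0,0]}]'
python3 st.py 10 wrist;  python3 plan.py A "[-0.9,1.0]" 0.8 "[60]"
```

```text
t: 16.2
eef_pos: [0.5751, -0.0932, 0.1084]
orientation: [0.902, -0.431, 0.0, 0.0]
wrist_force: [0.1, 0.8, -1.6]
opening: 0.0152
t 16.20 pos [575.1 -93.2 108.4] yaw -51.1 tilt z [ 0. -0. -1.] j [ 0.41  0.51 -0.45  1.8   0.28  0.89 -1.06] F [ 0.1  0.8 -1.6] op 15.2
now [575.2 -92.9] -51.1 z 108.4
60 [575.1 -92.8] d [-0.1  0.1] drot 0.4
```

View pics/wrist10.png

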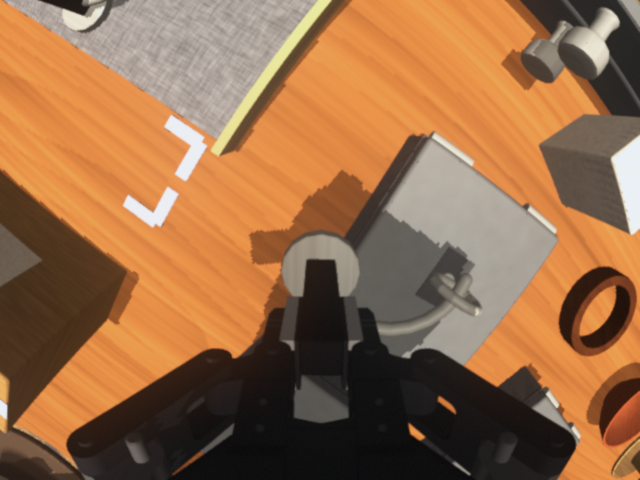

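The tip has passed through the ring at (460,290) and no force has built up. I continue to the middle of the curve.

```bash
python3 -m creep '[{"dp":[-2,-3,0],"rot":[0,0,5]},{"dp":[-1.6,-3.2,0],"rot":[0,0,5]},{"dp":[-1.3,-3.4,0],"rot":[0,0,5]},{"dp":[-1.1,-3.4,0],"rot":[0,0,5]},{"dp":[-0.8,-3.5,0],"rot":[0,0,5]},{"dp":[-0.4,-3.6,0],"rot":[0,0,5]},{"dp":[-0.1,-3.6,0],"rot":[0,0,5]},{"dp":[0.2,-3.6,0],"rot":[0,0,5]},{"dp":[0.5,-3.6,0],"rot":[0,0,5]},{"dp":[0.8,-3.5,0],"rot":[0,0,5]},{"dp":[1.1,-3.4,0],"rot":[0,0,5]},{"dp":[1.4,-3.4,0],"rot":[0,0,5]},{"dp":[0,0,0],"rot":[0,0,0]}]'
python3 st.py 11 wrist;  python3 plan.py A "[-0.9,1.0]" 0.8 "[0]"
```

```text
t: 17.88
eef_pos: [0.5719, -0.1343, 0.1082]
orientation: [0.997, 0.077, 0.0, -0.0]
wrist_force: [-0.5, 0.4, -2.3]
opening: 0.0151
t 17.88 pos [ 571.9 -134.3  108.2] yaw 8.9 tilt z [ 0.  0. -1.] j [ 0.65  0.58 -0.69  1.78  0.44  0.94 -0.07] F [-0.5  0.4 -2.3] op 15.1
now [ 571.8 -134. ] 8.8 z 108.2
0 [ 571.6 -134.1] d [-0.2 -0.1] drot 0.5
```

View pics/wrist11.png

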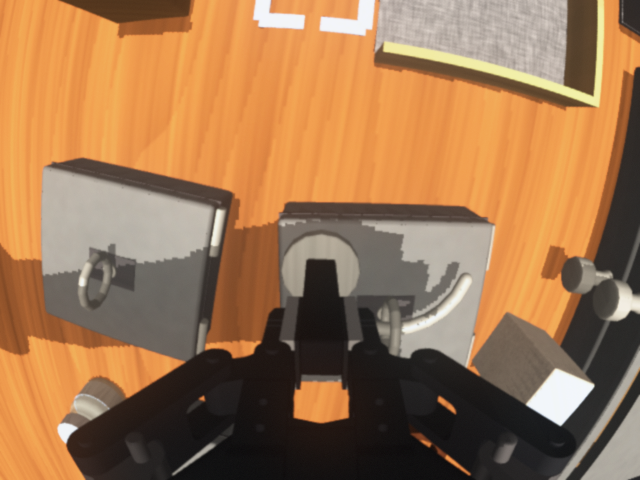

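```bash
python3 -m creep '[{"dp":[0,0,-1.5],"rot":[0,0,0]},{"dp":[0,0,-1.2],"rot":[0,0,0]},{"dp":[0,0,0],"rot":[0,0,0]}]'; python3 -m creep '[{"dp":[0,0,0],"rot":[0,0,0]},{"dp":[0,0,0],"rot":[0,0,0]},{"dp":[0,0,0],"rot":[0,0,0]},{"dp":[0,0,0],"rot":[0,0,0]},{"dp":[0,0,0],"rot":[0,0,0]},{"dp":[0,0,20],"rot":[0,0,0]},{"dp":[0,0,40],"rot":[0,0,0]},{"dp":[0,0,50],"rot":[0,0,0]},{"dp":[0,0,40],"rot":[0,0,0]},{"dp":[0,0,0],"rot":[0,0,0]}]' 0; python3 st.py 12 wrist top
```

```text
t: 18.3
eef_pos: [0.5717, -0.1339, 0.1055]
orientation: [0.997, 0.078, -0.0, -0.0]
wrist_force: [0.4, 0.4, -1.7]
opening: 0.0153
t: 19.55
eef_pos: [0.5737, -0.1337, 0.2606]
orientation: [0.997, 0.079, 0.003, 0.001]
wrist_force: [-0.1, 0.3, -0.0]
opening: 0.0854
t 19.55 pos [ 573.7 -133.7  260.6] yaw 9.0 tilt z [ 0.007 -0.002 -1.   ] j [ 0.71  0.43 -0.77  1.62  0.31  1.22  0.04] F [-0.1  0.3 -0. ] op 85.4
```

View pics/wrist12.png

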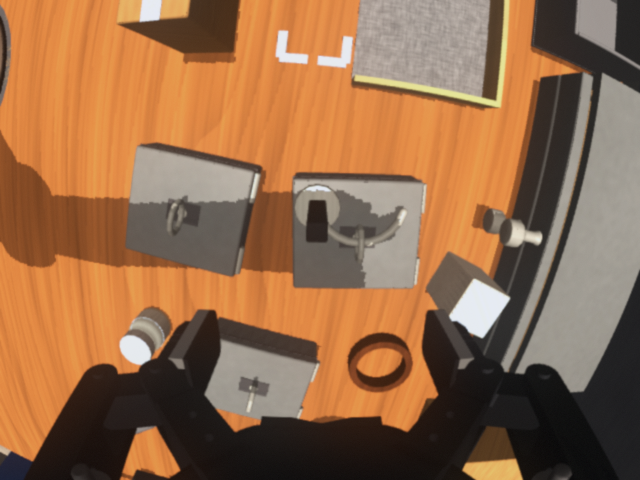

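View pics/top12.png

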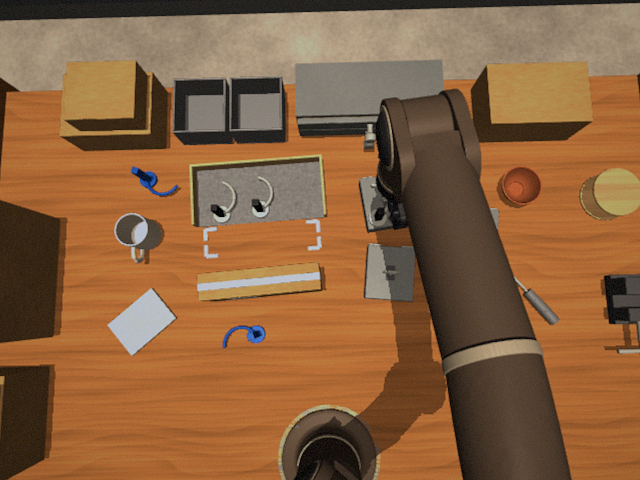

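Hook 1 is locked on the rear box (wrist view: handle at (317,220), bar through the ring at (360,240)). The top view shows the other two hooks still in their places at (220,211) and (258,208). Next is the middle hook.

```bash
python3 -m creep '[{"dp":[4,15,0],"rot":[0,0,-0.7]},{"dp":[4,30,0],"rot":[0,0,-0.7]},{"dp":[4,40,0],"rot":[0,0,-0.7]},{"dp":[4,45,0],"rot":[0,0,-0.7]},{"dp":[4,45,0],"rot":[0,0,-0.7]},{"dp":[4,45,0],"rot":[0,0,-0.7]},{"dp":[4,40,0],"rot":[0,0,-0.8]},{"dp":[4,25,0],"rot":[0,0,-0.8]},{"dp":[4,10,0],"rot":[0,0,-0.8]},{"dp":[0,0,0],"rot":[0,0,0]},{"dp":[0,0,0],"rot":[0,0,0]}]' 0; python3 st.py 13 wrist
```

```text
t: 21.02
eef_pos: [0.6079, 0.1592, 0.2552]
orientation: [1.0, 0.02, -0.0, 0.0]
wrist_force: [0.1, -1.1, 0.7]
opening: 0.0854
t 21.02 pos [607.9 159.2 255.2] yaw 2.3 tilt z [-0.001 -0.001 -1.   ] j [ 0.19  0.51 -0.77  1.52  0.36  1.26 -0.59] F [ 0.1 -1.1  0.7] op 85.4
```

View pics/wrist13.png

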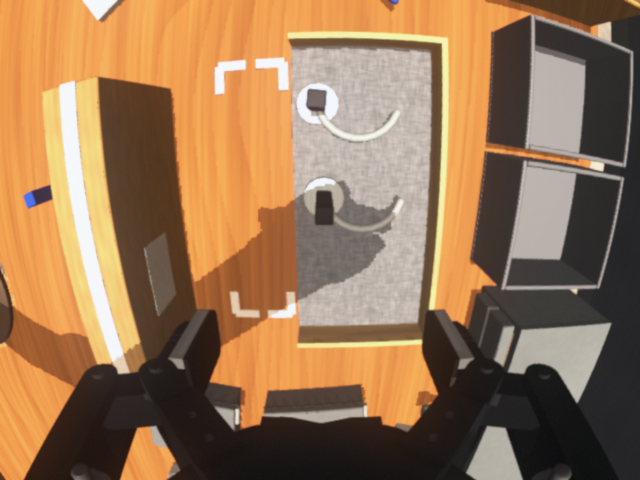

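```bash
python3 grip.py 255.2 400 202 324.5 199; python3 grip.py 255.2 397 112 317.5 103.5
```

```text
tip-tcp [  82.3    4.2 -237.2] foot-tcp [   2.7    1.8 -245.2] len 79.7 hook -x yaw 1.8, tool yaw 2.3
tip-tcp [  71.9   97.9 -237.2] foot-tcp [  -8.8  101.9 -245.2] len 80.8 hook -x yaw -2.8, tool yaw 2.3
```

```bash
python3 -m creep '[{"dp":[1,1,-25],"rot":[0,0,0]},{"dp":[1,1,-40],"rot":[0,0,0]},{"dp":[0,0,-40],"rot":[0,0,0]},{"dp":[0,0,-35],"rot":[0,0,0]},{"dp":[0,0,-30],"rot":[0,0,0]},{"dp":[0,0,-18],"rot":[0,0,0]},{"dp":[0,0,-12],"rot":[0,0,0]},{"dp":[0,0,0],"rot":[0,0,0]},{"dp":[0,0,0],"rot":[0,0,0]}]'
python3 st.py 14 wrist
```

```text
t: 22.2
eef_pos: [0.6104, 0.1632, 0.0566]
orientation: [1.0, 0.021, 0.001, -0.0]
wrist_force: [-0.4, -0.3, -0.3]
opening: 0.0856
t 22.20 pos [610.4 163.2  56.6] yaw 2.4 tilt z [ 0.002  0.    -1.   ] j [ 0.12  0.71 -0.67  1.7   0.53  0.92 -0.72] F [-0.4 -0.3 -0.3] op 85.6
```

View pics/wrist14.png

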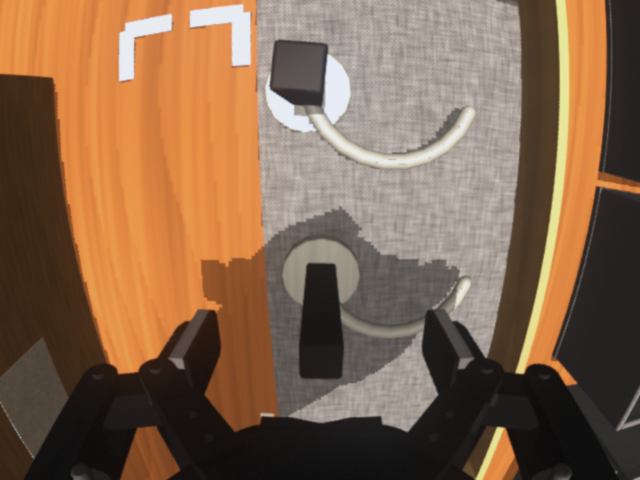

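```bash
python3 -m creep '[{"dp":[0,-1,-1],"rot":[0,0,0]},{"dp":[0,0,0],"rot":[0,0,0]},{"dp":[0,0,0],"rot":[0,0,0]},{"dp":[0,0,0],"rot":[0,0,0]},{"dp":[0,0,0],"rot":[0,0,0]},{"dp":[0,0,0],"rot":[0,0,0]},{"dp":[0,0,0],"rot":[0,0,0]},{"dp":[0,0,0],"rot":[0,0,0]}]' 1
python3 -m creep '[{"dp":[0,0,10],"rot":[0,0,0]},{"dp":[0,0,20],"rot":[0,0,0]},{"dp":[0,0,30],"rot":[0,0,0]},{"dp":[0,0,40],"rot":[0,0,0]},{"dp":[0,0,40],"rot":[0,0,0]},{"dp":[0,0,0],"rot":[0,0,0]},{"dp":[0,0,0],"rot":[0,0,0]}]'
python3 st.py 15 wrist;python3 - <<'E'
from h import *
crop(load("wrist15"),270,220,480,360,3.7,"w15")
E
```

```text
t: 23.25
eef_pos: [0.6098, 0.1619, 0.0547]
orientation: [1.0, 0.021, 0.0, 0.0]
wrist_force: [0.0, -0.8, 1.7]
opening: 0.0151
t: 24.12
eef_pos: [0.6095, 0.1616, 0.1949]
orientation: [1.0, 0.021, 0.0, 0.0]
wrist_force: [-0.1, -0.8, -2.6]
opening: 0.0154
t 24.12 pos [609.5 161.6 194.9] yaw 2.4 tilt z [ 0. -0. -1.] j [ 0.17  0.56 -0.75  1.59  0.41  1.15 -0.62] F [-0.1 -0.8 -2.6] op 15.4
```

View pics/w15.png

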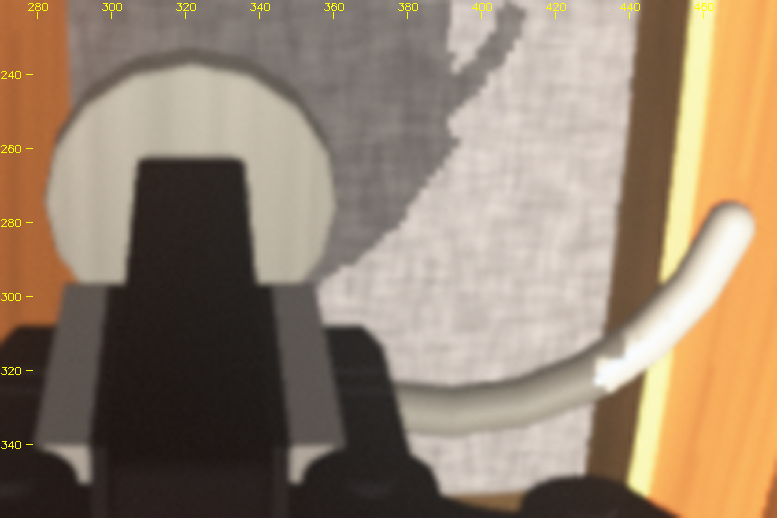

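```bash
python3 grip.py 54.7 468.5 280 320.5 275;python3 plan.py C "[-0.5,0.2]" 0.8 "[100]"
```

```text
tip-tcp [ 81.1   4.  -36.7] foot-tcp [ -0.9   1.  -44.7] len 82.1 hook -x yaw 2.1, tool yaw 2.4
now [609.2 161.4] 2.4 z 194.0
100 [440.  -75.8] d [-169.2 -237.2] drot -107.1
```

```bash
python3 -m creep '[{"dp":[0,-7,10],"rot":[0,0,-5]},{"dp":[0,-20,10],"rot":[0,0,-8.5]},{"dp":[0,-25,10],"rot":[0,0,-8.5]},{"dp":[-5,-25,0],"rot":[0,0,-8.5]},{"dp":[-8,-25,0],"rot":[0,0,-8.5]},{"dp":[-10,-25,0],"rot":[0,0,-8.5]},{"dp":[-13,-25,0],"rot":[0,0,-8.5]},{"dp":[-15,-25,0],"rot":[0,0,-8.5]},{"dp":[-20,-25,0],"rot":[0,0,-8.5]},{"dp":[-20,-20,0],"rot":[0,0,-8.5]},{"dp":[-20,-15,0],"rot":[0,0,-8.5]},{"dp":[-20,0,0],"rot":[0,0,-8.5]},{"dp":[-20,0,0],"rot":[0,0,-8]},{"dp":[-12,0,0],"rot":[0,0,0]},{"dp":[-6,0,0],"rot":[0,0,0]},{"dp":[0,0,0],"rot":[0,0,0]},{"dp":[0,0,0],"rot":[0,0,0]}]'
python3 st.py 16 wrist;python3 plan.py C "[-0.4,1.0]" 0.5 "[100]"
```

```text
t: 26.3
eef_pos: [0.4413, -0.0751, 0.2246]
orientation: [-0.616, 0.788, -0.0, 0.0]
wrist_force: [0.4, -1.2, -1.4]
opening: 0.0154
t 26.30 pos [441.3 -75.1 224.6] yaw -104.0 tilt z [ 0.  0. -1.] j [ 0.42  0.14 -0.39  1.99  0.06  1.02 -1.82] F [ 0.4 -1.2 -1.4] op 15.4
now [441.3 -75.1] -104.0 z 224.6
100 [439.3 -75.5] d [-2.  -0.4] drot -1.0
```

View pics/wrist16.png

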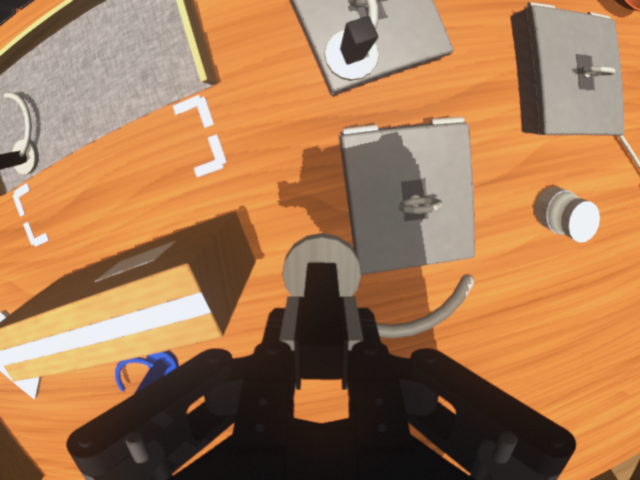

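```bash
python3 - <<'E'
from h import *
crop(load("wrist16"),330,105,500,290,3.1,"w16")
E
```

```text
(no output)
```

View pics/w16.png

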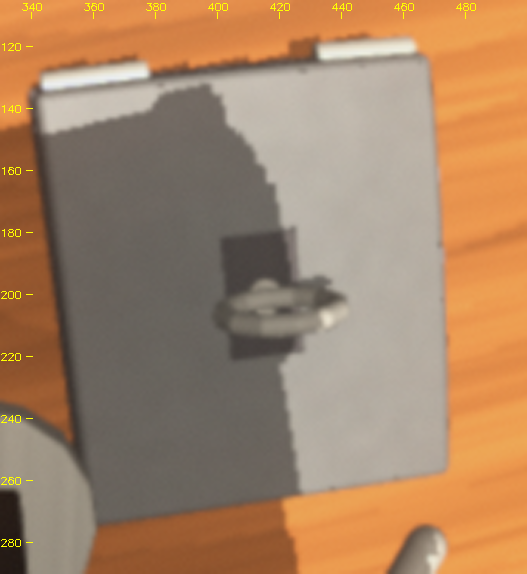

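```bash
python3 m2.py "[(342,136),(467,123),(474,256),(360,274)]" "(420,204.5)"; python3 grip.py 54.7 467 280 320.5 275
```

```text
lid [ 435.8 -158.4   50. ] ((435.6929931640625, -158.51080322265625), (112.56189727783203, 126.48052215576172), 84.44939422607422)
diag mid [ 436.  -158.5   50. ] [ 435.7 -158.2   50. ] eye [ 435.7 -158.5   70. ]
tip-tcp [-20.8 -77.9 -36.7] foot-tcp [ -0.6   0.9 -44.7] len 81.3 hook -x yaw -104.4, tool yaw -104.0
```

```bash
sed -i 's/C=(436.0,-159.2,-5.5)/C=(435.9,-158.7,-5.5)/' plan.py; python3 plan.py C "[-0.4,1.0]" 0.5 "[100,90,80,70,60,50,40,30,20,10,0]"
python3 -m creep '[{"dp":[-2,0,-12],"rot":[0,0,-1]},{"dp":[0,0,-20],"rot":[0,0,0]},{"dp":[0,0,-25],"rot":[0,0,0]},{"dp":[0,0,-25],"rot":[0,0,0]},{"dp":[0,0,-20],"rot":[0,0,0]},{"dp":[0,0,-10],"rot":[0,0,0]},{"dp":[0,0,-5],"rot":[0,0,0]},{"dp":[0,0,0],"rot":[0,0,0]},{"dp":[0,0,0],"rot":[0,0,0]}]'
python3 st.py 17 wrist;  python3 plan.py C "[-0.4,1.0]" 0.5 "[90]"
```

```text
now [441.3 -75.1] -104.0 z 224.6
100 [439.2 -75. ] d [-2.1  0.1] drot -1.0
90 [431.9 -75.7] d [-7.3 -0.8] drot 10.0
80 [424.9 -77.8] d [-7. -2.] drot 10.0
70 [418.3 -81. ] d [-6.6 -3.2] drot 10.0
60 [412.4 -85.2] d [-5.9 -4.3] drot 10.0
50 [407.3 -90.5] d [-5.1 -5.3] drot 10.0
40 [403.3 -96.6] d [-4.1 -6.1] drot 10.0
30 [ 400.3 -103.2] d [-3.  -6.7] drot 10.0
20 [ 398.5 -110.3] d [-1.8 -7.1] drot 10.0
10 [ 398.  -117.6] d [-0.5 -7.3] drot 10.0
0 [ 398.8 -124.9] d [ 0.8 -7.3] drot 10.0
t: 27.48
eef_pos: [0.4392, -0.0751, 0.1081]
orientation: [-0.608, 0.794, -0.0, 0.0]
wrist_force: [0.2, -0.3, -1.7]
opening: 0.0147
t 27.48 pos [439.2 -75.1 108.1] yaw -105.1 tilt z [ 0.001 -0.    -1.   ] j [ 0.38  0.3  -0.37  2.13  0.16  0.74 -1.93] F [ 0.2 -0.3 -1.7] op 14.7
now [439.2 -75.2] -105.1 z 108.2
90 [431.9 -75.7] d [-7.3 -0.6] drot 10.1
```

View pics/wrist17.png

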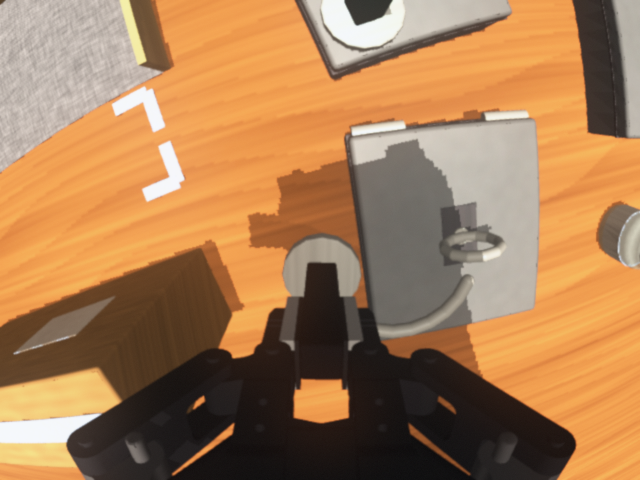

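The tip (468,281) lines up with the ring centre (472,243), so I feed to α=60.

```bash
python3 -m creep '[{"dp":[-3.7,-0.2,0],"rot":[0,0,5]},{"dp":[-3.6,-0.5,0],"rot":[0,0,5]},{"dp":[-3.5,-0.8,0],"rot":[0,0,5]},{"dp":[-3.5,-1.2,0],"rot":[0,0,5]},{"dp":[-3.4,-1.4,0],"rot":[0,0,5]},{"dp":[-3.2,-1.8,0],"rot":[0,0,5]},{"dp":[-3.1,-2,0],"rot":[0,0,5]},{"dp":[-2.8,-2.3,0],"rot":[0,0,5]},{"dp":[0,0,0],"rot":[0,0,0]}]'
python3 st.py 18 wrist;  python3 plan.py C "[-0.4,1.0]" 0.5 "[60]"
```

```text
t: 28.65
eef_pos: [0.412, -0.0856, 0.108]
orientation: [0.843, -0.538, 0.0, -0.0]
wrist_force: [0.3, 0.8, -1.2]
opening: 0.015
t 28.65 pos [412.  -85.6 108. ] yaw -65.1 tilt z [ 0.001 -0.    -1.   ] j [ 0.54  0.28 -0.51  2.17  0.2   0.73 -1.25] F [ 0.3  0.8 -1.2] op 15.0
now [412.2 -85.5] -65.2 z 108.0
60 [412.4 -85.2] d [0.2 0.3] drot 0.2
```

View pics/wrist18.png

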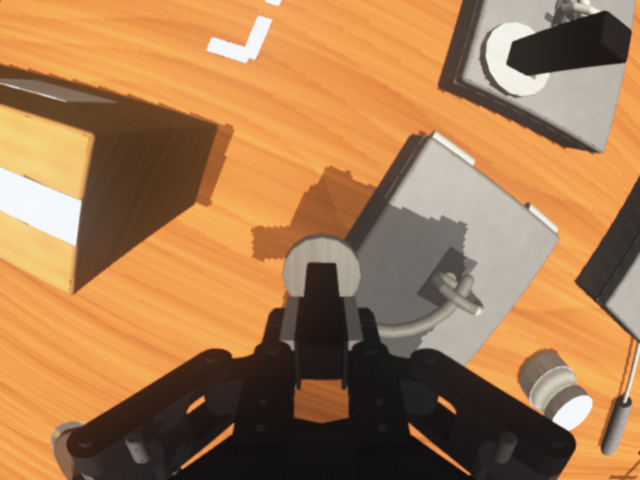

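The tip is through the ring at (460,290). I continue.

```bash
python3 -m creep '[{"dp":[-2.5,-2.4,0],"rot":[0,0,5]},{"dp":[-2.3,-2.7,0],"rot":[0,0,5]},{"dp":[-2.2,-2.9,0],"rot":[0,0,5]},{"dp":[-1.9,-3.1,0],"rot":[0,0,5]},{"dp":[-1.6,-3.3,0],"rot":[0,0,5]},{"dp":[-1.4,-3.4,0],"rot":[0,0,5]},{"dp":[-1,-3.5,0],"rot":[0,0,5]},{"dp":[-0.8,-3.6,0],"rot":[0,0,5]},{"dp":[-0.4,-3.6,0],"rot":[0,0,5]},{"dp":[-0.1,-3.7,0],"rot":[0,0,5]},{"dp":[0.2,-3.6,0],"rot":[0,0,5]},{"dp":[0.6,-3.7,0],"rot":[0,0,5]},{"dp":[0,0,0],"rot":[0,0,0]}]'
python3 st.py 19 wrist;  python3 plan.py C "[-0.4,1.0]" 0.5 "[0]"
```

```text
t: 30.32
eef_pos: [0.3988, -0.125, 0.1077]
orientation: [0.999, -0.046, 0.0, -0.0]
wrist_force: [-0.1, 0.7, -1.7]
opening: 0.0148
t 30.32 pos [ 398.8 -125.   107.7] yaw -5.2 tilt z [ 0. -0. -1.] j [ 0.81  0.31 -0.71  2.17  0.3   0.75 -0.2 ] F [-0.1  0.7 -1.7] op 14.8
now [ 398.7 -124.8] -5.3 z 107.7
0 [ 398.8 -124.9] d [ 0.1 -0.1] drot 0.3
```

View pics/wrist19.png

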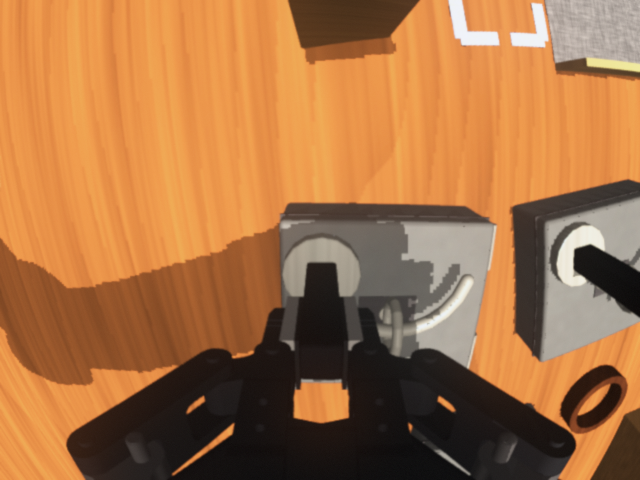

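```bash
python3 -m creep '[{"dp":[0,0,-1.5],"rot":[0,0,0]},{"dp":[0,0,-1.3],"rot":[0,0,0]},{"dp":[0,0,0],"rot":[0,0,0]}]'; python3 -m creep '[{"dp":[0,0,0],"rot":[0,0,0]},{"dp":[0,0,0],"rot":[0,0,0]},{"dp":[0,0,0],"rot":[0,0,0]},{"dp":[0,0,0],"rot":[0,0,0]},{"dp":[0,0,0],"rot":[0,0,0]},{"dp":[0,0,20],"rot":[0,0,0]},{"dp":[0,0,40],"rot":[0,0,0]},{"dp":[0,0,50],"rot":[0,0,0]},{"dp":[0,0,40],"rot":[0,0,0]},{"dp":[0,0,0],"rot":[0,0,0]}]' 0; python3 st.py 20 wrist top
```

```text
t: 30.75
eef_pos: [0.3985, -0.1247, 0.1047]
orientation: [0.999, -0.044, -0.0, -0.0]
wrist_force: [-0.3, 0.4, -1.9]
opening: 0.0154
t: 32.0
eef_pos: [0.4002, -0.1252, 0.2575]
orientation: [0.999, -0.045, 0.003, 0.001]
wrist_force: [0.0, -0.5, 0.2]
opening: 0.0855
t 32.00 pos [ 400.2 -125.2  257.5] yaw -5.1 tilt z [ 0.005 -0.003 -1.   ] j [ 0.95  0.08 -0.79  1.99  0.07  1.09  0.04] F [ 0.  -0.5  0.2] op 85.5
```

View pics/wrist20.png

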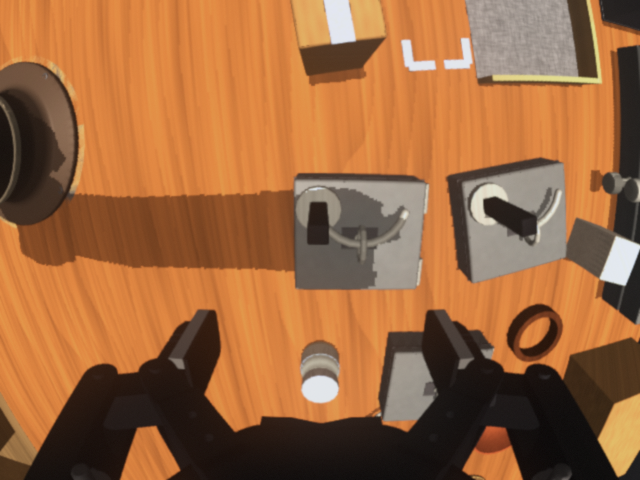

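View pics/top20.png

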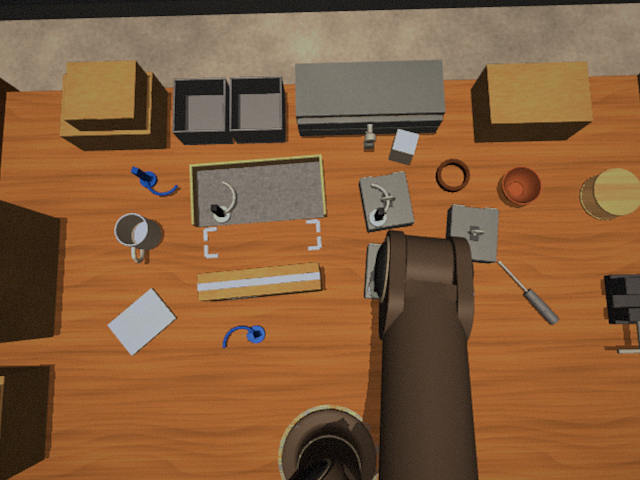

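Second hook is locked on the front box (bar through the ring at (362,245) in the wrist view). The third still stands at (220,211) in the top view. I go there.

```bash
python3 -m creep '[{"dp":[10,15,0],"rot":[0,0,0.2]},{"dp":[15,30,0],"rot":[0,0,0.2]},{"dp":[18,35,0],"rot":[0,0,0.2]},{"dp":[18,35,0],"rot":[0,0,0.2]},{"dp":[18,40,0],"rot":[0,0,0.2]},{"dp":[18,40,0],"rot":[0,0,0.2]},{"dp":[18,40,0],"rot":[0,0,0.2]},{"dp":[18,40,0],"rot":[0,0,0.2]},{"dp":[18,40,0],"rot":[0,0,0.2]},{"dp":[18,35,0],"rot":[0,0,0.2]},{"dp":[18,25,0],"rot":[0,0,0.2]},{"dp":[10,11,0],"rot":[0,0,0]},{"dp":[0,0,0],"rot":[0,0,0]},{"dp":[0,0,0],"rot":[0,0,0]}]' 0; python3 st.py 21 wrist
```

```text
t: 33.85
eef_pos: [0.5952, 0.26, 0.2544]
orientation: [1.0, -0.026, -0.0, 0.001]
wrist_force: [0.1, 0.1, 0.2]
opening: 0.0853
t 33.85 pos [595.2 260.  254.4] yaw -2.9 tilt z [-0.001 -0.001 -1.   ] j [ 0.06  0.57 -0.84  1.46  0.43  1.3  -0.87] F [0.1 0.1 0.2] op 85.3
```

View pics/wrist21.png

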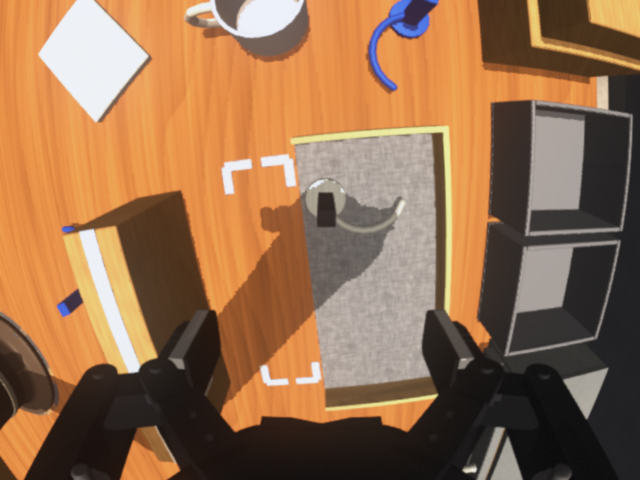

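```bash
python3 grip.py 254.4 401 203 326 200
```

```text
tip-tcp [  83.3   -4.4 -236.4] foot-tcp [   4.4    0.4 -244.4] len 79.0 hook -x yaw -3.5, tool yaw -2.9
```

```bash
python3 -m creep '[{"dp":[2,0,-25],"rot":[0,0,0]},{"dp":[2,0,-40],"rot":[0,0,0]},{"dp":[0,0,-40],"rot":[0,0,0]},{"dp":[0,0,-35],"rot":[0,0,0]},{"dp":[0,0,-30],"rot":[0,0,0]},{"dp":[0,0,-18],"rot":[0,0,0]},{"dp":[0,0,-12],"rot":[0,0,0]},{"dp":[0,0,0],"rot":[0,0,0]},{"dp":[0,0,0],"rot":[0,0,0]}]'
python3 st.py 22 wrist
```

```text
t: 35.02
eef_pos: [0.6001, 0.2616, 0.0559]
orientation: [1.0, -0.025, 0.001, -0.0]
wrist_force: [0.0, -0.2, 1.0]
opening: 0.0855
t 35.02 pos [600.1 261.6  55.9] yaw -2.9 tilt z [ 0.001  0.001 -1.   ] j [-0.    0.77 -0.74  1.64  0.6   0.98 -0.99] F [ 0.  -0.2  1. ] op 85.5
```

View pics/wrist22.png

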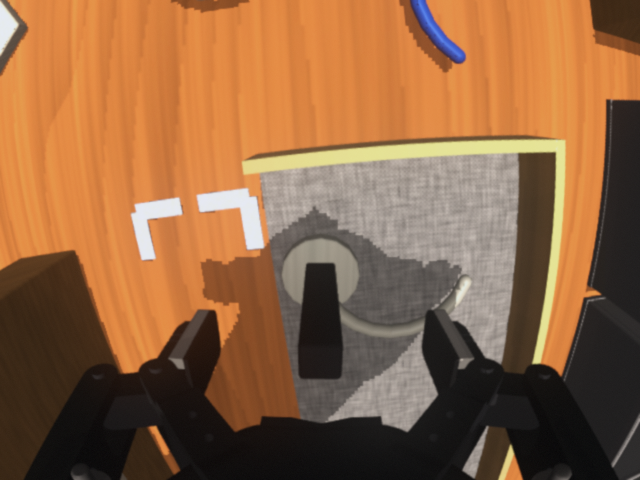

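```bash
python3 -m creep '[{"dp":[0,-1,-1],"rot":[0,0,0]},{"dp":[0,0,0],"rot":[0,0,0]},{"dp":[0,0,0],"rot":[0,0,0]},{"dp":[0,0,0],"rot":[0,0,0]},{"dp":[0,0,0],"rot":[0,0,0]},{"dp":[0,0,0],"rot":[0,0,0]},{"dp":[0,0,0],"rot":[0,0,0]},{"dp":[0,0,0],"rot":[0,0,0]}]' 1
python3 -m creep '[{"dp":[0,0,10],"rot":[0,0,0]},{"dp":[0,0,20],"rot":[0,0,0]},{"dp":[0,0,30],"rot":[0,0,0]},{"dp":[0,0,40],"rot":[0,0,0]},{"dp":[0,0,40],"rot":[0,0,0]},{"dp":[0,0,0],"rot":[0,0,0]},{"dp":[0,0,0],"rot":[0,0,0]}]'
python3 st.py 23 wrist;python3 - <<'E'
from h import *
crop(load("wrist23"),270,220,480,360,3.7,"w23")
E
python3 grip.py 54.8 468 280 320.5 275;python3 plan.py B "[-0.4,1.0]" 0.5 "[100]"
```

```text
t: 36.08
eef_pos: [0.5997, 0.2603, 0.054]
orientation: [1.0, -0.025, 0.0, -0.0]
wrist_force: [0.3, 0.2, 2.1]
opening: 0.0157
t: 36.95
eef_pos: [0.5993, 0.2598, 0.194]
orientation: [1.0, -0.025, 0.0, 0.0]
wrist_force: [-0.6, -0.6, -1.8]
opening: 0.0152
t 36.95 pos [599.3 259.8 194. ] yaw -2.9 tilt z [ 0.    -0.001 -1.   ] j [ 0.05  0.63 -0.82  1.53  0.48  1.2  -0.9 ] F [-0.6 -0.6 -1.8] op 15.2
tip-tcp [ 80.8  -3.6 -36.8] foot-tcp [ -0.9   0.9 -44.8] len 81.8 hook -x yaw -3.2, tool yaw -2.9
now [599.1 259.6] -2.9 z 193.1
100 [ 531.4 -284.4] d [ -67.6 -543.9] drot -103.2
```

View pics/w23.png

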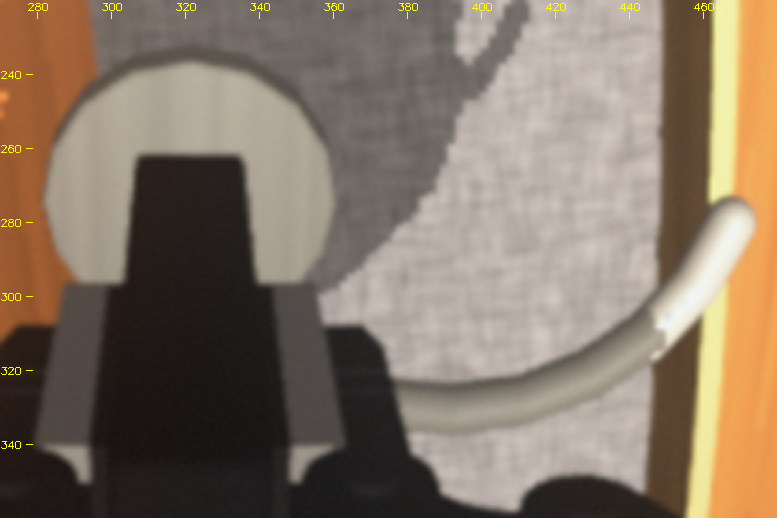

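```bash
python3 -m creep '[{"dp":[0,-5,15],"rot":[0,0,-3]},{"dp":[0,-15,20],"rot":[0,0,-6]},{"dp":[-4,-30,20],"rot":[0,0,-6]},{"dp":[-4,-35,5],"rot":[0,0,-6]},{"dp":[-4,-35,0],"rot":[0,0,-6]},{"dp":[-4,-35,0],"rot":[0,0,-6]},{"dp":[-4,-35,0],"rot":[0,0,-6]},{"dp":[-4,-35,0],"rot":[0,0,-6]},{"dp":[-4,-35,0],"rot":[0,0,-6]},{"dp":[-4,-35,0],"rot":[0,0,-6]},{"dp":[-4,-35,0],"rot":[0,0,-6]},{"dp":[-4,-35,0],"rot":[0,0,-6]},{"dp":[-5,-35,0],"rot":[0,0,-6]},{"dp":[-5,-35,0],"rot":[0,0,-6]},{"dp":[-5,-35,0],"rot":[0,0,-6]},{"dp":[-5,-33,0],"rot":[0,0,-6]},{"dp":[-5,-26,0],"rot":[0,0,-6]},{"dp":[-3,-15,0],"rot":[0,0,-4]},{"dp":[0,0,0],"rot":[0,0,0]},{"dp":[0,0,0],"rot":[0,0,0]}]'
python3 st.py 24 wrist;python3 plan.py B "[-0.4,1.0]" 0.5 "[100]"
```

```text
t: 39.5
eef_pos: [0.5317, -0.2832, 0.2537]
orientation: [-0.603, 0.798, 0.0, 0.0]
wrist_force: [-0.2, 0.6, -0.6]
opening: 0.0153
t 39.50 pos [ 531.7 -283.2  253.7] yaw -105.8 tilt z [ 0.     0.001 -1.   ] j [ 0.69  0.38 -0.37  1.61  0.15  1.18 -1.57] F [-0.2  0.6 -0.6] op 15.3
now [ 531.9 -282.9] -105.8 z 253.8
100 [ 531.4 -284.4] d [-0.5 -1.5] drot -0.3
```

View pics/wrist24.png

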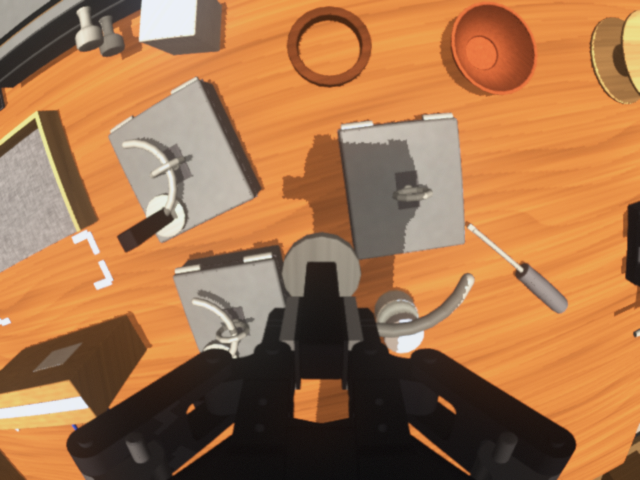

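```bash
python3 - <<'E'
from h import *
crop(load("wrist24"),330,105,490,270,3.5,"w24")
E
```

```text
(no output)
```

View pics/w24.png

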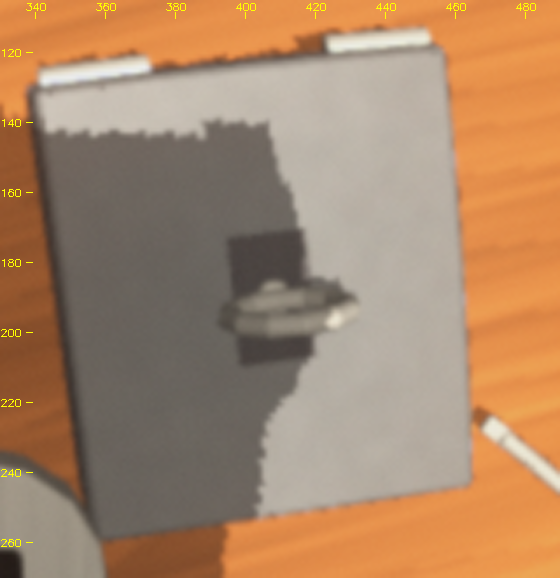

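```bash
python3 m2.py "[(341,131),(456,119),(464,243),(358,259)]" "(412.5,193)"; python3 grip.py 54.4 467 280 320.5 275
```

```text
lid [ 527.3 -367.3   50. ] ((527.3809814453125, -367.212158203125), (111.80931854248047, 126.38883972167969), 82.90140533447266)
diag mid [ 527.4 -367.4   50. ] [ 527.1 -367.2   50. ] eye [ 527.7 -367.5   70. ]
tip-tcp [-23.  -77.1 -36.4] foot-tcp [ -0.4   0.8 -44.4] len 81.1 hook -x yaw -106.2, tool yaw -105.8
```

```bash
sed -i 's/B=(526.5,-368.0,-6.6)/B=(527.2,-367.6,-6.8)/' plan.py; python3 plan.py B "[-0.4,1.0]" 0.5 "[100,90,80,70,60,50,40,30,20,10,0]"
python3 -m creep '[{"dp":[0,-1,-15],"rot":[0,0,-0.5]},{"dp":[0,0,-25],"rot":[0,0,0]},{"dp":[0,0,-30],"rot":[0,0,0]},{"dp":[0,0,-30],"rot":[0,0,0]},{"dp":[0,0,-23],"rot":[0,0,0]},{"dp":[0,0,-15],"rot":[0,0,0]},{"dp":[0,0,-8],"rot":[0,0,0]},{"dp":[0,0,0],"rot":[0,0,0]},{"dp":[0,0,0],"rot":[0,0,0]}]'
python3 st.py 25 wrist;  python3 plan.py B "[-0.4,1.0]" 0.5 "[90]"
```

```text
now [ 531.9 -282.9] -105.8 z 253.8
100 [ 532.4 -284. ] d [ 0.5 -1.1] drot -0.5
90 [ 525.1 -284.6] d [-7.3 -0.6] drot 10.0
80 [ 518.  -286.4] d [-7.1 -1.9] drot 10.0
70 [ 511.4 -289.5] d [-6.6 -3.1] drot 10.0
60 [ 505.4 -293.6] d [-6.  -4.2] drot 10.0
50 [ 500.2 -298.8] d [-5.2 -5.1] drot 10.0
40 [ 496.  -304.7] d [-4.2 -6. ] drot 10.0
30 [ 492.9 -311.3] d [-3.1 -6.6] drot 10.0
20 [ 490.9 -318.4] d [-1.9 -7. ] drot 10.0
10 [ 490.2 -325.7] d [-0.7 -7.3] drot 10.0
0 [ 490.8 -333. ] d [ 0.6 -7.3] drot 10.0
t: 40.67
eef_pos: [0.5321, -0.285, 0.1086]
orientation: [-0.599, 0.801, -0.001, 0.0]
wrist_force: [0.1, 0.0, -1.2]
opening: 0.0153
t 40.67 pos [ 532.1 -285.   108.6] yaw -106.4 tilt z [ 0.001 -0.001 -1.   ] j [ 0.66  0.53 -0.34  1.76  0.22  0.89 -1.63] F [ 0.1  0.  -1.2] op 15.3
now [ 532.1 -285.1] -106.4 z 108.7
90 [ 525.1 -284.6] d [-7.   0.5] drot 10.1
```

View pics/wrist25.png

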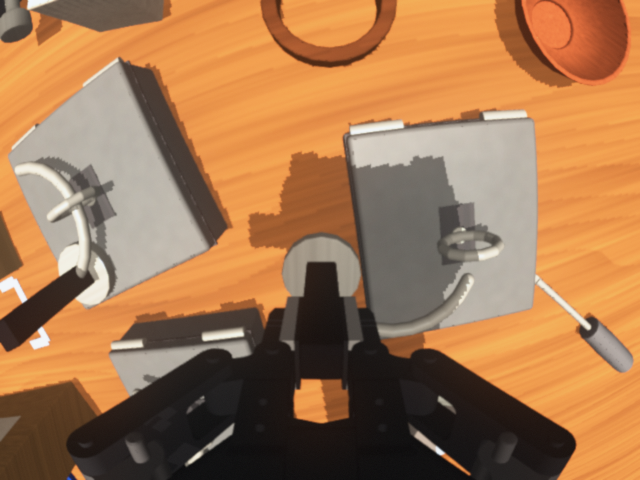

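```bash
python3 -m creep '[{"dp":[-3.6,0.4,-0.5],"rot":[0,0,5]},{"dp":[-3.5,0,-0.5],"rot":[0,0,5]},{"dp":[-3.5,-0.7,0],"rot":[0,0,5]},{"dp":[-3.5,-1.1,0],"rot":[0,0,5]},{"dp":[-3.4,-1.4,0],"rot":[0,0,5]},{"dp":[-3.2,-1.7,0],"rot":[0,0,5]},{"dp":[-3.1,-2,0],"rot":[0,0,5]},{"dp":[-2.9,-2.2,0],"rot":[0,0,5]},{"dp":[0,0,0],"rot":[0,0,0]}]'
python3 st.py 26 wrist;  python3 plan.py B "[-0.4,1.0]" 0.5 "[60]"
```

```text
t: 41.85
eef_pos: [0.5049, -0.2941, 0.1074]
orientation: [0.836, -0.548, 0.001, 0.0]
wrist_force: [-0.1, 0.3, -1.4]
opening: 0.0155
t 41.85 pos [ 504.9 -294.1  107.4] yaw -66.5 tilt z [ 0.001 -0.001 -1.   ] j [ 0.82  0.53 -0.51  1.8   0.32  0.9  -0.99] F [-0.1  0.3 -1.4] op 15.5
now [ 505.  -293.9] -66.5 z 107.4
60 [ 505.4 -293.6] d [0.4 0.2] drot 0.2
```

View pics/wrist26.png

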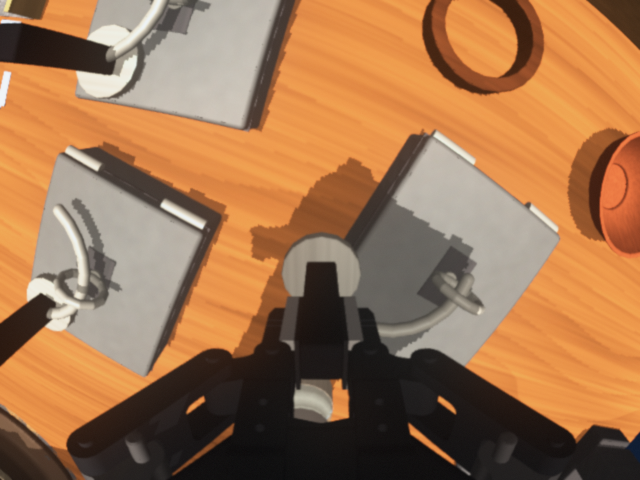

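The tip is in the ring again at (460,290).

```bash
python3 -m creep '[{"dp":[-2.5,-2.2,0],"rot":[0,0,5]},{"dp":[-2.3,-2.6,0],"rot":[0,0,5]},{"dp":[-2.2,-2.8,0],"rot":[0,0,5]},{"dp":[-1.9,-3.1,0],"rot":[0,0,5]},{"dp":[-1.7,-3.2,0],"rot":[0,0,5]},{"dp":[-1.4,-3.4,0],"rot":[0,0,5]},{"dp":[-1.1,-3.5,0],"rot":[0,0,5]},{"dp":[-0.8,-3.5,0],"rot":[0,0,5]},{"dp":[-0.5,-3.6,0],"rot":[0,0,5]},{"dp":[-0.2,-3.7,0],"rot":[0,0,5]},{"dp":[0.1,-3.6,0],"rot":[0,0,5]},{"dp":[0.5,-3.7,0],"rot":[0,0,5]},{"dp":[0,0,0],"rot":[0,0,0]}]'
python3 st.py 27 wrist;  python3 plan.py B "[-0.4,1.0]" 0.5 "[0]"
```

```text
t: 43.52
eef_pos: [0.491, -0.3327, 0.1069]
orientation: [0.998, -0.057, 0.0, 0.0]
wrist_force: [0.3, -0.6, -2.1]
opening: 0.0152
t 43.52 pos [ 491.  -332.7  106.9] yaw -6.5 tilt z [ 0. -0. -1.] j [ 1.05  0.61 -0.75  1.76  0.49  0.97 -0.02] F [ 0.3 -0.6 -2.1] op 15.2
now [ 491.  -332.4] -6.6 z 106.9
0 [ 490.8 -333. ] d [-0.2 -0.6] drot 0.3
```

View pics/wrist27.png

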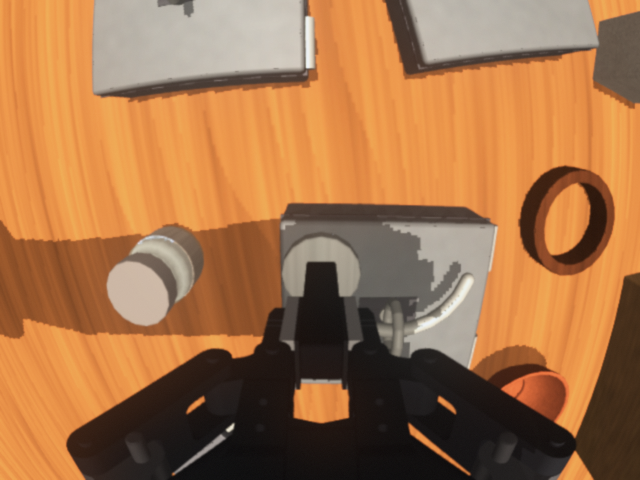

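```bash
python3 -m creep '[{"dp":[0,0,-1.5],"rot":[0,0,0]},{"dp":[0,0,-1],"rot":[0,0,0]},{"dp":[0,0,0],"rot":[0,0,0]}]'; python3 -m creep '[{"dp":[0,0,0],"rot":[0,0,0]},{"dp":[0,0,0],"rot":[0,0,0]},{"dp":[0,0,0],"rot":[0,0,0]},{"dp":[0,0,0],"rot":[0,0,0]},{"dp":[0,0,0],"rot":[0,0,0]},{"dp":[0,0,20],"rot":[0,0,0]},{"dp":[0,0,40],"rot":[0,0,0]},{"dp":[0,0,50],"rot":[0,0,0]},{"dp":[0,0,40],"rot":[0,0,0]},{"dp":[0,0,0],"rot":[0,0,0]}]' 0; python3 st.py 28 wrist top
```

```text
t: 43.95
eef_pos: [0.4908, -0.3322, 0.1042]
orientation: [0.998, -0.056, -0.0, -0.0]
wrist_force: [-0.2, 0.8, -1.7]
opening: 0.0151
t: 45.2
eef_pos: [0.4928, -0.3327, 0.2593]
orientation: [0.998, -0.055, 0.003, 0.002]
wrist_force: [0.7, -0.5, -1.3]
opening: 0.085
t 45.20 pos [ 492.8 -332.7  259.3] yaw -6.4 tilt z [ 0.006 -0.004 -1.   ] j [ 1.11  0.46 -0.84  1.6   0.36  1.23  0.1 ] F [ 0.7 -0.5 -1.3] op 85.0
```

View pics/wrist28.png

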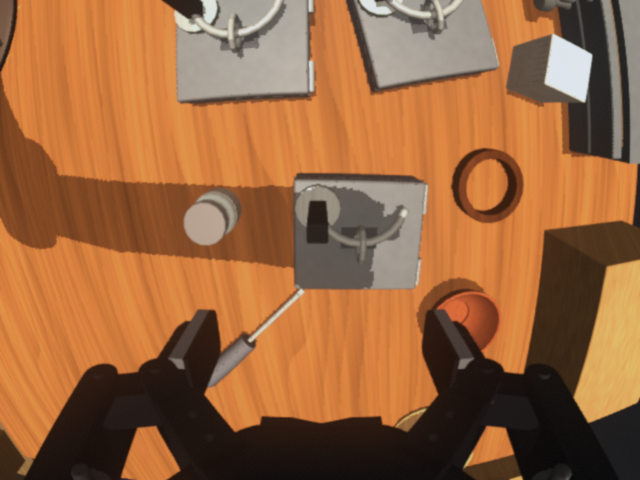

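View pics/top28.png

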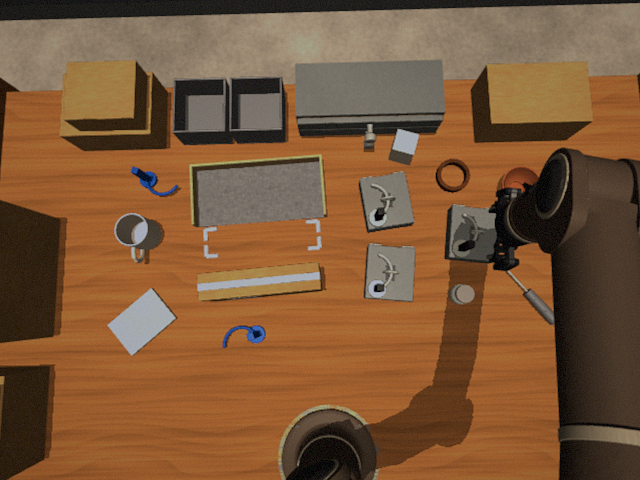

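All three hooks are on their boxes: (380,200), (381,273) and (467,233) in the top view. The carton is unmoved at (260,281), so I go back to it.

```bash
python3 -m creep '[{"dp":[-3,15,5],"rot":[0,0,0.8]},{"dp":[-6,35,5],"rot":[0,0,0.9]},{"dp":[-6,40,5],"rot":[0,0,0.9]},{"dp":[-6,40,5],"rot":[0,0,0.9]},{"dp":[-6,40,0],"rot":[0,0,0.9]},{"dp":[-6,40,0],"rot":[0,0,0.9]},{"dp":[-6,40,0],"rot":[0,0,0.9]},{"dp":[-6,40,0],"rot":[0,0,0.9]},{"dp":[-6,40,0],"rot":[0,0,0.9]},{"dp":[-6,40,0],"rot":[0,0,0.9]},{"dp":[-6,40,0],"rot":[0,0,0.9]},{"dp":[-5,35,0],"rot":[0,0,0.9]},{"dp":[-4,22,0],"rot":[0,0,0]},{"dp":[-2,10,0],"rot":[0,0,0]},{"dp":[0,0,0],"rot":[0,0,0]},{"dp":[0,0,0],"rot":[0,0,0]}]' 0; python3 st.py 29 wrist
```

```text
t: 47.3
eef_pos: [0.4169, 0.1436, 0.274]
orientation: [0.999, 0.037, -0.0, 0.0]
wrist_force: [-0.2, -0.2, 0.1]
opening: 0.0849
t 47.30 pos [416.9 143.6 274. ] yaw 4.3 tilt z [-0.001 -0.001 -1.   ] j [ 0.6   0.2  -1.16  1.9   0.2   1.16 -0.55] F [-0.2 -0.2  0.1] op 84.9
```

View pics/wrist29.png

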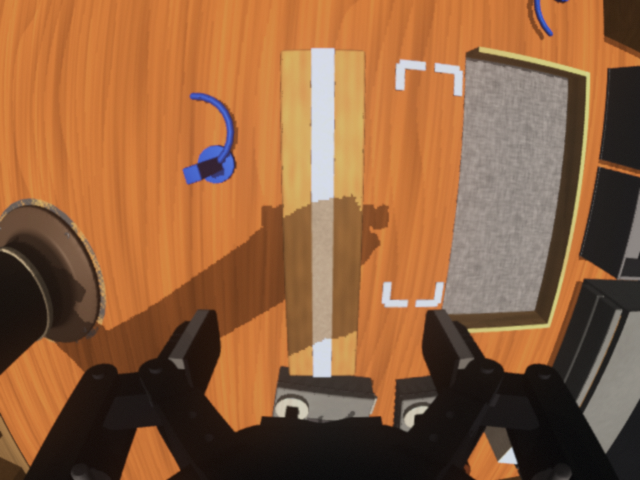

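```bash
python3 - <<'E'
from h import *
w=load("wrist29");crop(w,270,40,370,100,6,"w29c");crop(w,375,45,475,325,2.1,"w29t")
crop(w,375,50,475,110,7,"w29u");crop(w,375,270,475,320,7,"w29v")
for p in [(281,52),(365,52),(288,376),(355,376)]: print(p,np.round(onz("wrist",*p,.15)*1000,1))
E
```

```text
(281, 52) [378.4 274.7 150. ]
(365, 52) [436.9 279.2 150. ]
(288, 376) [396.6   8.2 150. ]
(355, 376) [456.8  12.8 150. ]
```

View pics/w29u.png

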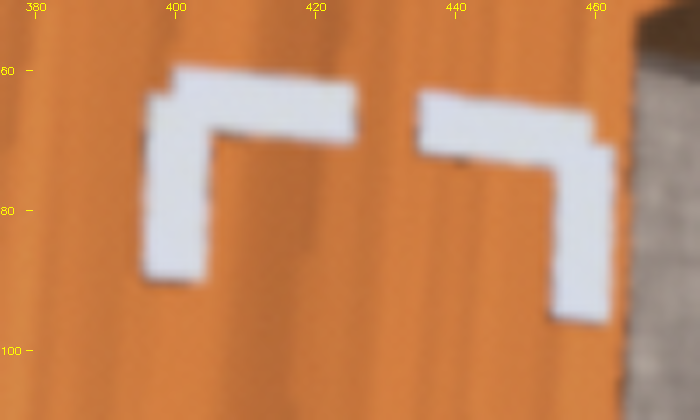

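View pics/w29v.png

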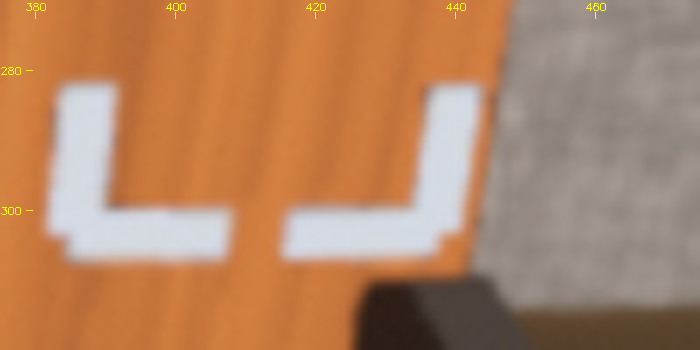

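```bash
python3 - <<'E'
from h import *
q=np.array([onz("wrist",*p,0)*1000 for p in [(405.5,69),(454.5,73.5),(434.5,299.5),(390.5,299.5)]]);print(q.round(1),q.mean(0).round(1),cv2.minAreaRect(q[:,:2].astype(np.float32)))
c=np.array([onz("wrist",*p,.15)*1000 for p in [(281,52),(365,52),(355,376),(288,376)]]);print(c.mean(0).round(1),cv2.minAreaRect(c[:,:2].astype(np.float32)))
E
```

```text
[[498.4 296.2   0. ]
 [556.3 300.4   0. ]
 [572.4  20.9   0. ]
 [513.7  18.1   0. ]] [535.2 158.9   0. ] ((535.00390625, 158.99551391601562), (58.818031311035156, 279.9806823730469), 3.2982497215270996)
[417.2 143.7 150. ] ((416.76422119140625, 143.70297241210938), (60.410892486572266, 267.2933349609375), 4.264974594116211)
```

```bash
python3 -m creep '[{"dp":[0.5,0,-30],"rot":[0,0,0]},{"dp":[0,0,-30],"rot":[0,0,0]},{"dp":[0,0,-30],"rot":[0,0,0]},{"dp":[0,0,-30],"rot":[0,0,0]},{"dp":[0,0,-24],"rot":[0,0,0]},{"dp":[0,0,-13],"rot":[0,0,0]},{"dp":[0,0,-8],"rot":[0,0,0]},{"dp":[0,0,0],"rot":[0,0,0]}]' 0
python3 -m creep '[{"dp":[0,0,0],"rot":[0,0,0]},{"dp":[0,0,0],"rot":[0,0,0]},{"dp":[0,0,0],"rot":[0,0,0]},{"dp":[0,0,0],"rot":[0,0,0]},{"dp":[0,0,0],"rot":[0,0,0]},{"dp":[0,0,0],"rot":[0,0,0]}]' 1
python3 -m creep '[{"dp":[0,0,6],"rot":[0,0,0]},{"dp":[0,0,6],"rot":[0,0,0]},{"dp":[5,1,0],"rot":[0,0,-0.4]},{"dp":[10,1,0],"rot":[0,0,0]},{"dp":[15,2,0],"rot":[0,0,0]},{"dp":[20,2,0],"rot":[0,0,0]},{"dp":[20,2,0],"rot":[0,0,0]},{"dp":[20,2,0],"rot":[0,0,0]},{"dp":[15,2,0],"rot":[0,0,0]},{"dp":[8,1,0],"rot":[0,0,0]},{"dp":[4,0.5,0],"rot":[0,0,0]},{"dp":[0,0,0],"rot":[0,0,0]},{"dp":[0,0,0],"rot":[0,0,0]}]'
python3 st.py 30 wrist scene
```

```text
t: 48.35
eef_pos: [0.4175, 0.1444, 0.1093]
orientation: [0.999, 0.038, -0.0, 0.0]
wrist_force: [0.6, 0.4, 0.2]
opening: 0.0856
t: 49.1
eef_pos: [0.4177, 0.1447, 0.1101]
orientation: [0.999, 0.038, 0.001, 0.0]
wrist_force: [-2.0, -0.7, 5.5]
opening: 0.0593
t: 50.72
eef_pos: [0.5339, 0.158, 0.1213]
orientation: [0.999, 0.034, -0.0, 0.0]
wrist_force: [0.1, -0.7, -5.0]
opening: 0.0597
t 50.73 pos [533.9 158.  121.3] yaw 3.9 tilt z [-0. -0. -1.] j [ 0.29  0.59 -0.91  1.84  0.55  0.99 -0.78] F [ 0.1 -0.7 -5. ] op 59.7
```

View pics/scene30.png

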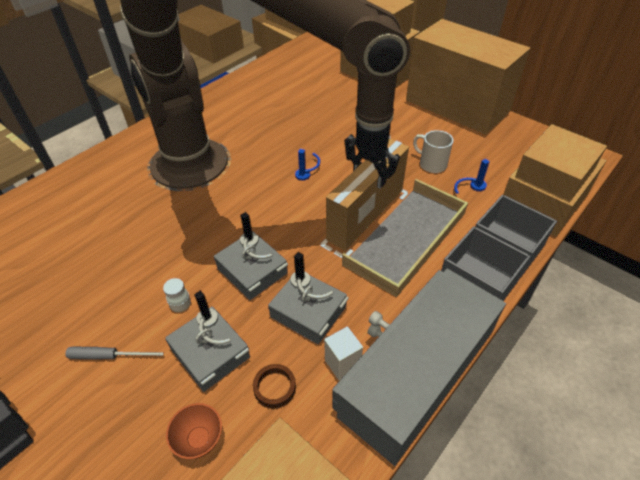

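View pics/wrist30.png

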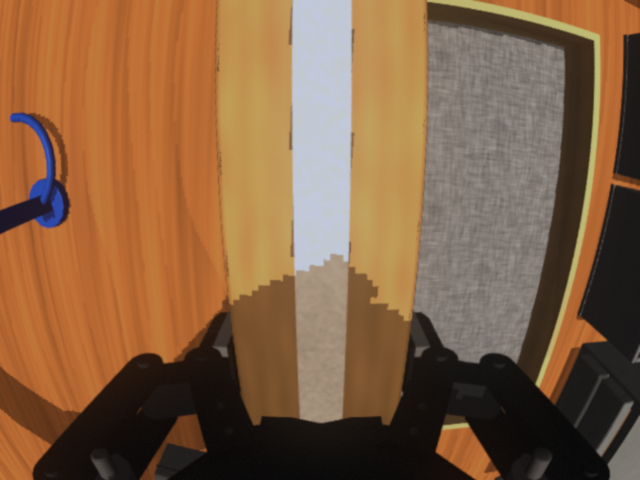

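The carton hangs over its taped place and all three hooks stand locked at (250,242), (301,278) and (207,318) in the scene view. I lower, release and retreat.

```bash
python3 -m creep '[{"dp":[0,0,-5],"rot":[0,0,0]},{"dp":[0,0,-4],"rot":[0,0,0]},{"dp":[0,0,-2],"rot":[0,0,0]},{"dp":[0,0,0],"rot":[0,0,0]}]'
python3 -m creep '[{"dp":[0,0,0],"rot":[0,0,0]},{"dp":[0,0,0],"rot":[0,0,0]},{"dp":[0,0,0],"rot":[0,0,0]},{"dp":[0,0,0],"rot":[0,0,0]}]' 0
python3 -m creep '[{"dp":[0,0,15],"rot":[0,0,0]},{"dp":[0,0,30],"rot":[0,0,0]},{"dp":[0,0,40],"rot":[0,0,0]},{"dp":[0,0,40],"rot":[0,0,0]},{"dp":[0,0,40],"rot":[0,0,0]},{"dp":[-20,0,0],"rot":[0,0,0]},{"dp":[-40,0,0],"rot":[0,0,0]},{"dp":[-40,0,0],"rot":[0,0,0]},{"dp":[-30,0,0],"rot":[0,0,0]},{"dp":[0,0,0],"rot":[0,0,0]},{"dp":[0,0,0],"rot":[0,0,0]}]'
python3 st.py 31 top scene wrist
python3 - <<'E'
from h import *
crop(load("scene31"),150,130,480,390,2.4,"s31");crop(load("top31"),180,145,510,310,2.4,"t31")
E
```

```text
t: 51.32
eef_pos: [0.5343, 0.1581, 0.1103]
orientation: [0.999, 0.034, -0.0, 0.0]
wrist_force: [-0.8, -0.3, -2.2]
opening: 0.0595
t: 51.82
eef_pos: [0.5344, 0.1582, 0.1104]
orientation: [0.999, 0.034, 0.0, -0.0]
wrist_force: [-0.2, 0.6, -0.1]
opening: 0.0852
t: 53.2
eef_pos: [0.4052, 0.158, 0.2761]
orientation: [0.999, 0.034, 0.001, 0.0]
wrist_force: [-0.0, 0.2, -0.1]
opening: 0.0853
t 53.20 pos [405.2 158.  276.1] yaw 3.9 tilt z [ 0.002 -0.    -1.   ] j [ 0.57  0.17 -1.15  1.91  0.17  1.16 -0.57] F [-0.   0.2 -0.1] op 85.3
```

View pics/s31.png

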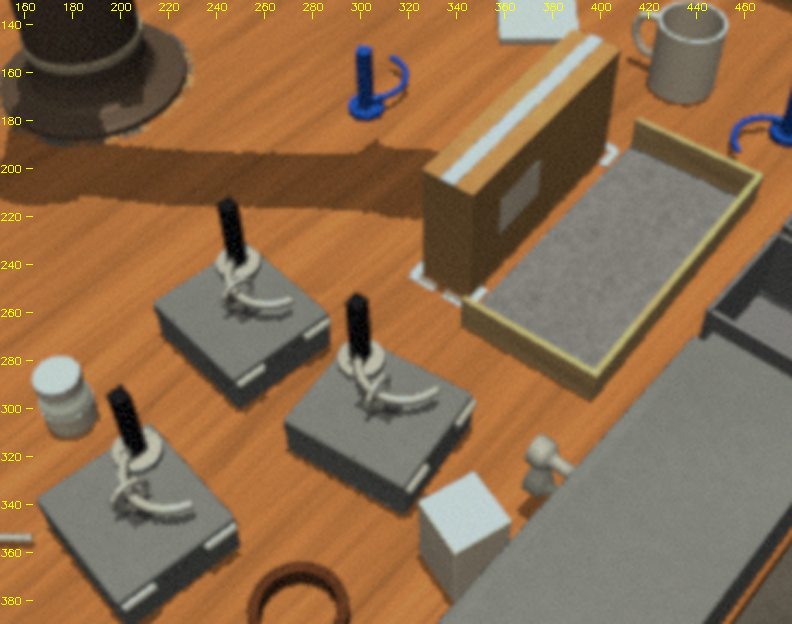

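View pics/t31.png

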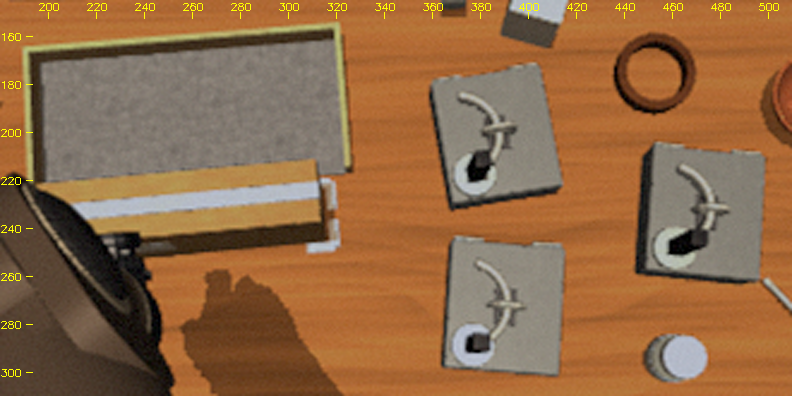

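View pics/wrist31.png

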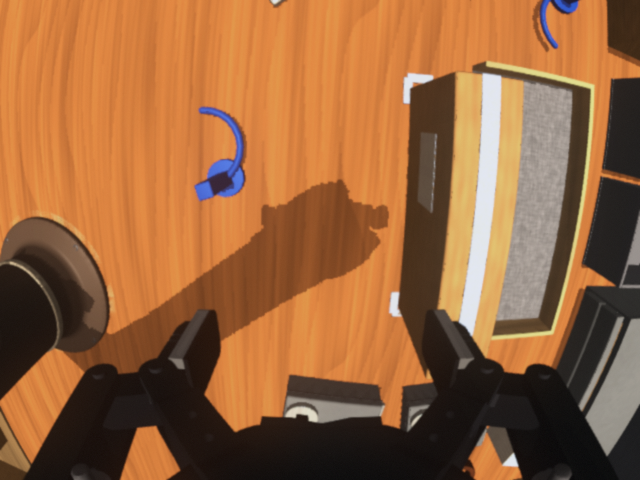

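```bash
python3 - <<'E'
from h import *
from plan import BOX,rz
tb=lambda x,y:(180+x/2.4,145+y/2.4); sb=lambda x,y:(150+x/2.4,130+y/2.4)
for n,top,st,tt,ss in [("A",(485,156),(356,298),(463,97),(436,391)),("B",(697,238),(118,392),(683,168),(188,506)),("C",(482,343),(228,203),(478,264),(289,300))]:
    p,e=tri(ray("top",*tb(*top)),ray("scene",*sb(*st)));q,e2=tri(ray("top",*tb(*tt)),ray("scene",*sb(*ss)))
    ex,ey,ph=BOX[n];h=np.array([ex,ey])+rz(ph)@[-40.6,31.1];t=h+rz(ph)@[81.1,0]
    print(n,"handle top",(p*1000).round(1),"expect",h.round(1),140,"| tip",(q*1000).round(1),"expect",t.round(1),68)
for a in [((315,158)),((327,212)),]: print("carton -y end",(onz("top",*tb(*a),.15)*1000).round(1))
b=[(425,172),(472,195),(618,50),(576,28)]
q=np.array([onz("scene",*sb(*x),.15)*1000 for x in b]);print("carton scene",q.mean(0).round(1),cv2.minAreaRect(q[:,:2].astype(np.float32)))
q=np.array([onz("wrist",*x,.15)*1000 for x in [(457,73),(524,82)]]);print("carton wrist +y end",q.round(1))
E
```

```text
A handle top [ 571.5 -134.2  142.6] expect [ 570.5 -133.2] 140 | tip [ 650.8 -122.7   64.1] expect [ 650.8 -121.3] 68
B handle top [ 488.8 -330.2  137.6] expect [ 490.6 -331.9] 140 | tip [ 570.2 -343.1   63.9] expect [ 571.1 -341.5] 68
C handle top [ 397.2 -124.3  137.6] expect [ 398.5 -123.9] 140 | tip [ 477.7 -132.    65.2] expect [ 479.2 -131.6] 68
carton -y end [571.3  24.5 150. ]
carton -y end [519.9  14.4 150. ]
carton scene [538.1 155.4 150. ] ((538.4576416015625, 156.9014434814453), (55.08220672607422, 272.9407958984375), 4.278028964996338)
carton wrist +y end [[495.1 288.4 150. ]
 [552.8 292.8 150. ]]
```

```bash
python3 - <<'E'
from station import ticket
print(ticket.hand_in())
E
```

```text
the job is handed in; nothing more can be done
None
```

The carton was moved about 118 mm towards the robot. Each of the three black C-hooks was fed through the eye of its own box, round to the middle of its curve. The carton was then put back on its taped place. The blue look-alikes and the bystanders were left alone, and no knock was seen. I handed in shortly after t ≈ 53 s; the hand-in gives no verdict.

Final two-view check:
- **Hooks:** handle tops and tips lie within about 2 mm horizontally of where they should be. Heights differ by up to 4 mm, in the same range as the bias in the earlier two-view measurements.
- **Carton:** centre near (535–538, 155–157) mm at about 4° yaw. The tape centre measured (535, 159) mm at 3.3° to 3.7°.
- **Disagreement:** the bay walls put the carton's place at about (531, 155) mm, a few mm from the tape estimate and well within the 20 mm allowed.

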